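# Clear the cups, fetch the dosing cup from the drawer

### The job

The white and the blue espresso cup, set out on their saucers, stand in the way of the half-open drawer of the little wooden coffee cabinet. Move both cups onto the black rubber bar mat, pull the drawer out, take out the steel dosing cup and stand it in the middle of the brew scale's raised weighing plate, leaving the black leveller in the drawer; then push the drawer fully shut and put each cup back upright in the middle of the saucer of its own colour. Do not tip any cup over.

Things in the scene. Friction and masses are not known exactly. Their poses are not given: they have to be found in the camera images.
- white_cup_foot (a point): white espresso cup, hollow, 56 mm high, wall 5 mm, 62 mm across at the rim, 54 at 22 mm height, flat foot 42; 0.13 kg. This point: on its axis, on the underside; z up along the axis. The ear, 8 mm thick, at heights 16 to 53 mm, points along -y to 50 mm from the axis. At the start it stands on the white saucer, ear towards the robot within 45 degrees
- blue_cup_foot (a point): dark blue-grey espresso cup, hollow, 56 mm high, wall 5 mm, 62 mm across at the rim, 54 at 22 mm height, flat foot 42; 0.13 kg. This point: on its axis, on the underside; z up along the axis. The ear, 8 mm thick, at heights 16 to 53 mm, points along -y to 50 mm from the axis. At the start it stands on the dark blue-grey saucer, ear towards the robot within 45 degrees
- white_saucer: white saucer, 126 mm across, 14 mm high at the rim, fixed on the worktop in front of the drawer; origin: centre of its underside, z up. Its hollow middle, where the cup's foot stands, is flat and 5.5 mm above the origin
- blue_saucer: dark blue-grey saucer, 126 mm across, 14 mm high at the rim, fixed on the worktop in front of the drawer; origin: centre of its underside, z up. Its hollow middle, where the cup's foot stands, is flat and 5.5 mm above the origin
- dosing_cup: steel dosing cup, round, no ear, hollow, 60 mm high, 60 mm across from the rim down to 7 mm height, 50 at the foot, wall 3 mm; 0.12 kg; origin: centre of its underside, z up. At the start it stands in the drawer, about 54 mm behind the inside of the drawer front and 62 mm to one side of the middle, about half of it under the cabinet's top, which is 108 mm above the worktop
- leveller: coffee leveller, a black knurled puck, 61 mm across, 35 mm high, 0.3 kg; origin: centre of its underside, z up. Stands in the drawer, on the side where the dosing cup is not; it stays there. The drawer's floor is 33 mm above the worktop, its inside 270 mm wide, its side walls 68 mm high
- bar_mat: black rubber bar mat, 130 mm (its x) by 300 mm (its y), fixed on the worktop on one side of the cabinet; origin: centre of its underside, z up. Flat inside, 4 mm above the origin; its rim is 6 mm wide and 12 mm high
- scale_plate (a point): middle of the raised weighing plate (104 by 106 mm) of the flat black brew scale, on its top face, 25 mm above the worktop; x along the scale's 142 mm length away from the display and keys, z up. The scale, 112 mm wide, is fixed on the worktop on the side of the cabinet where the mat is not
- drawer (a joint): how far the drawer is out, m: 0 fully shut, 0.130 at the end stop; starts at 0.058 to 0.068. Slides with about 2 N of friction and stays where it is left. Pulled past 0.105 its dosing cup is clear of the cabinet's top. The drawer front is 310 mm wide, 14 mm thick, from 26 to 106 mm above the worktop, and passes over the empty saucers
- drawer_handle (a point): middle of the drawer's dark bow handle: a round bar 9 mm thick, 68 mm long, 32 mm in front of the drawer front and 76 mm above the worktop. x points into the cabinet (the drawer opens along -x), y along the bar, z up. Wooden cabinet, 310 mm wide, 185 deep, 108 high; tins and a timer stand on its top, 90 mm and more behind the front edge
Things that resemble listed ones, but are neither listed nor needed, are in the scene too. Leave any green or yellow look-alike of the part that bears blue_cup_foot alone.

How it is judged:
On the way, in this order (a step that is already met when the one before it is completed fails the run):
1. both cups stand upright on the black bar mat (x of white_cup_foot in the frame of bar_mat between -0.052 and 0.052 m and y of white_cup_foot in the frame of bar_mat between -0.137 and 0.137 m and z of white_cup_foot in the frame of bar_mat between 0.001 and 0.009 m and angle between each of white_cup_foot, blue_cup_foot's own z axis and vertical below 0.15 rad and x of blue_cup_foot in the frame of bar_mat between -0.052 and 0.052 m and y of blue_cup_foot in the frame of bar_mat between -0.137 and 0.137 m and z of blue_cup_foot in the frame of bar_mat between 0.001 and 0.009 m), for 0.2 s.
2. the drawer is pulled out, while both cups stand on the mat (all of step 1 and value of joint drawer above 0.1 m), for 0.1 s.
3. the dosing cup stands on the brew scale (horizontal distance between dosing_cup and scale_plate below 0.015 m and z of dosing_cup in the frame of scale_plate between -0.004 and 0.005 m and angle between dosing_cup's own z axis and vertical below 0.12 rad), for 0.2 s.
At the end, for the whole second after the job is handed in: each cup upright on the saucer of its own colour, its axis within 12 mm of the centre; dosing cup upright on the scale, within 15 mm of the middle of its weighing plate; drawer shut to within 6 mm, leveller standing in it (all of step 3 and horizontal distance between white_cup_foot and white_saucer below 0.012 m and z of white_cup_foot in the frame of white_saucer between 0.002 and 0.011 m and angle between each of white_cup_foot, blue_cup_foot's own z axis and vertical below 0.15 rad and horizontal distance between blue_cup_foot and blue_saucer below 0.012 m and z of blue_cup_foot in the frame of blue_saucer between 0.002 and 0.011 m and value of joint drawer below 0.006 m and x of leveller in the frame of drawer_handle between 0.06 and 0.19 m and y of leveller in the frame of drawer_handle between -0.13 and 0.13 m and height (world z) of leveller below 0.045 m); the robot touches nothing.
It fails at once if a cup is tipped over (angle between any of white_cup_foot, blue_cup_foot, dosing_cup's own z axis and vertical above 0.8 rad).
It also fails if it takes over 141 s, if anything falls off the work surface, if the arm or the gripper's body presses on something with over 40 N, if the wrist force passes 120 N, or if a joint passes its speed limit or range.

### The arm

A 7-joint arm with a two-finger parallel gripper is mounted at the origin on a cart in front of the work surface, level with it; the furniture and walls round the work are solid. World frame = base frame: x ahead of the robot, y to its left, z up, the work surface at z = 0. Lengths are in m, angles in rad, forces in N, time in s.
With the tool pointing down it reaches from about 0.4 to 0.925 m from the base axis. Payload 4.1 kg.
Tool frame: the origin (TCP) lies at the very end of the fingers, on their centre line; the grasp point (between the pads) lies 19 mm behind it; z points along the fingers, y is the line along which they close (so a half turn about z gives the same grasp; the last joint's range is limited). The gripper opens to 85 mm and grips with 20 to 120 N. Pads are 22 mm wide; open, the fingers measure 114 mm over their backs; the gripper's body (76 mm by 85 mm) begins 54 mm behind the grasp point. The pads swing forward as they close: fully open they stand 13 mm farther back than shut.
Start: joints at [-1.378, 0.398, 0.045, 1.537, -0.019, 1.207, -0.051], TCP at [0.187, 0.623, 0.231] pointing down, gripper open.
Joint ranges: [-2.82, 2.82], [-0.49, 2.23], [-1.37, 1.46], [0, 2.46], [-1.36, 4.5], [0.23, 2], [-2.94, 2.94]. Speed limits (rad/s): [2.57, 2.57, 3.14, 3.14, 3.14, 3.14, 3.14].

### API

Orientations are given as a rotation vector (axis times angle).
In Python, from workcell import r gives the robot as it stands.
- The arm moves only by the shell command python3 -m jog 'ROWS' [FORCE]. ROWS is JSON, a list of rows, each an object of numbers: "jaw": the finger opening in m, from 0 to 0.0854; "x", "y", "z": the shift along the world's x, y, z in m; "wx", "wy", "wz": the turn, a rotation vector about the world's x, y, z in degrees. A call has 1 to 12 rows; each row is the pose to reach, as a shift and turn from the pose commanded when the call began; what a row does not reach only later rows make up. A row lasts 1/8 s, in which the tool goes at most 62.5 mm and 10.7 degrees, less where a joint would pass 70% of its speed; a pose out of reach is approached as far as the arm can. A call with a gripper value outside its range is refused whole. The fingers move at their own pace and stop on an object; FORCE is the grip in N (left out, the last holds). Time passes only in rows, so rows that repeat a pose let the fingers close. It gives the time, the measured TCP pose, the force, the opening and the grip force at its end, in the units of the state.
- r.get_state(): the state, without advancing time (a new reading comes with each control period).
- r.camera(name): name is "side" or "top" or "wrist"; returns a dict with "color" (480x640x3 uint8, blue, green, red), "fx", "fy", "cx", "cy" (pixels), "pose" (4x4, takes a point from camera to world coordinates); the wrist camera has in their place "T_tool_cam" (4x4, takes a point from camera to tool coordinates, whose origin is the TCP and whose axes are the flange's). Camera axes: x right, y down, z forward; pixel columns grow to the right and rows downward; lengths in m; the calibration is good to about 2 mm. A picture is of the moment at which its call begins: read the wrist's pose just before it. There is no depth.
- r.job_done(): hands the job in; it is judged then, once.
The state is a dict: "time_s": time; "joint_positions": joint angles; "dq": joint speeds; "joint_torque": joint torques, N m; "eef_pos": TCP position; "orientation": TCP orientation; "ft_force": force on the tool from outside, world axes, zero at the start; "wrist_torque": the same for the moment, N m; "gripper_width": finger opening in m; "gripper_force": force on a finger pad.
Only numpy, scipy, OpenCV 4.12 (cv2) and the standard library are available. Lean on these libraries where they do the work, as an engineer would, in place of code of your own. Each camera call takes 0.05 s, during which the arm holds its last target. There are 200 camera calls.

## Working session

There is one attempt and no reset: what is moved stays moved. The work goes in short steps, Python scripts to look and compute and a shell command to move; the robot and the scene stay as the last step left them, time stands still between calls to the robot, and variables do not carry over. Pictures are saved under pics/ and viewed, at most 18 in all, crops included, and the job is handed in when it is done.

```bash
mkdir -p pics
cat > h.py <<'E'
from workcell import r
import numpy as np, cv2
from scipy.spatial.transform import Rotation as R
def px2w(c,u,v,z):
    T=np.array(c["pose"]); d=T[:3,:3]@np.array([(u-c["cx"])/c["fx"],(v-c["cy"])/c["fy"],1]); o=T[:3,3]
    return o+d*(z-o[2])/d[2]
def w2px(c,p):
    T=np.array(c["pose"]); q=T[:3,:3].T@(np.array(p)-T[:3,3]); return c["fx"]*q[0]/q[2]+c["cx"],c["fy"]*q[1]/q[2]+c["cy"]
def cam(n):
    s=r.get_state(); c=r.camera(n)
    if n=="wrist":
        T=np.eye(4); T[:3,:3]=R.from_rotvec(s["orientation"]).as_matrix(); T[:3,3]=s["eef_pos"]; c["pose"]=T@np.array(c["T_tool_cam"])
    return c
E
python3 - <<'E'
from h import *
import pickle
for n in ["top","side"]:
    c=cam(n); cv2.imwrite(f"pics/{n}0.png",c["color"]); pickle.dump(c,open(n+"0.pkl","wb")); print(n,np.round(c["pose"],3).tolist(),c["fx"])
s=r.get_state(); print(s["eef_pos"],s["orientation"],s["gripper_width"])
E
```

```text
top [[-0.03, -0.978, 0.206, 0.173], [-1.0, 0.029, -0.006, 0.001], [0.0, -0.206, -0.979, 1.624], [0.0, 0.0, 0.0, 1.0]] 607.7778222581147
side [[1.0, 0.017, 0.015, 0.51], [-0.002, -0.603, 0.798, -1.18], [0.022, -0.798, -0.603, 0.969], [0.0, 0.0, 0.0, 1.0]] 569.4026258695843
[0.186795   0.62199182 0.2303767 ] [-4.56466794e-01 -3.10812297e+00  2.73979047e-03] 0.08534711602313125
```

View pics/top0.png

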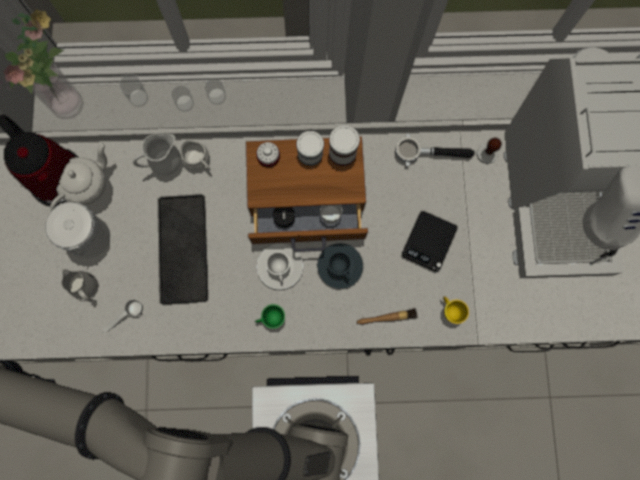

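View pics/side0.png

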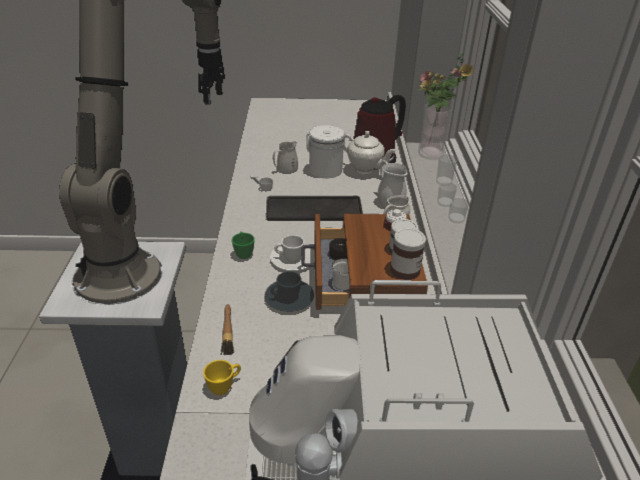

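The top view shows the white cup and saucer at about (279,266), the blue ones at (340,265), the mat at (183,248), the scale at (430,241), and the drawer at (307,236) with the handle at (309,250). The leveller is at (284,216) and the dosing cup at (330,214). The look-alikes are a green cup (273,317), a yellow cup (456,312), and a white jug and cup near (193,153). The white cup that stands on the white saucer in front of the drawer fits the description, as does the dark cup on the dark saucer. I'll confirm with an enlarged crop.

Run:
```python
from h import *
import pickle
c=pickle.load(open("top0.pkl","rb")); im=c["color"]
cv2.imwrite("pics/crop1.png",cv2.resize(im[195:295,235:475][:, :],None,fx=3.33,fy=3.33,interpolation=cv2.INTER_CUBIC))
P=lambda n,u,v,z:print(n,np.round(px2w(c,u,v,z),3))
P("wcup rim",279,266,.06);P("bcup",340,265,.06);P("wsauc",280,267,.014);P("bsauc",340,266,.014)
for u,v in[(160,196),(204,194),(208,300),(159,303)]:P("mat",u,v,.012)
for u,v in[(423,212),(457,222),(438,271),(403,260)]:P("scale",u,v,.02)
P("handle",309,250,.076);P("dos",330,214,.093);P("lev",284,216,.068)
for u,v in [(249,242),(367,238)]:P("front",u,v,.106)
```

```text
wcup rim [0.454 0.081 0.06 ]
bcup [ 0.452 -0.079  0.06 ]
wsauc [0.459 0.08  0.014]
bsauc [ 0.457 -0.081  0.014]
mat [0.668 0.408 0.012]
mat [0.67  0.286 0.012]
mat [0.376 0.274 0.012]
mat [0.372 0.404 0.012]
scale [ 0.599 -0.313  0.02 ]
scale [ 0.568 -0.404  0.02 ]
scale [ 0.435 -0.342  0.02 ]
scale [ 0.468 -0.25   0.02 ]
handle [0.491 0.001 0.076]
dos [ 0.582 -0.056  0.093]
lev [0.586 0.065 0.068]
front [0.51  0.154 0.106]
front [ 0.512 -0.148  0.106]
```

View pics/crop1.png

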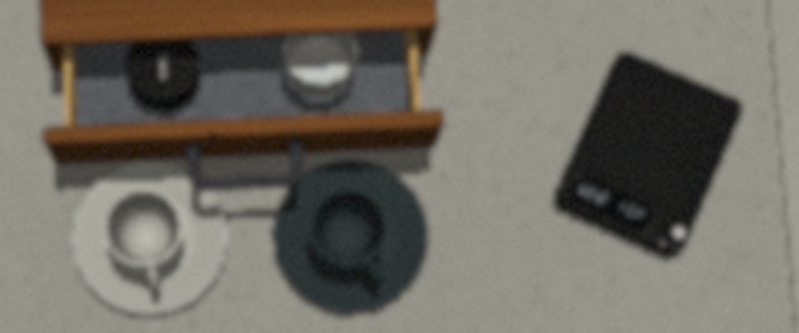

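The crop confirms it. The white cup on the white saucer has its ear pointing towards the robot and slightly right, and the dark cup on the dark saucer has its ear towards the robot and further right. I'll move the wrist camera above them to measure.

```bash
python3 -m jog '[{"x":0.1,"y":-0.2,"z":0.12,"wz":8},{"x":0.1,"y":-0.2,"z":0.12,"wz":16.7},{"x":0.1,"y":-0.2,"z":0.12,"wz":16.7},{"x":0.1,"y":-0.2,"z":0.12,"wz":16.7},{"x":0.2,"y":-0.62,"z":0.17,"wz":16.7},{"x":0.2,"y":-0.62,"z":0.17,"wz":16.7},{"x":0.2,"y":-0.62,"z":0.17,"wz":16.7},{"x":0.2,"y":-0.62,"z":0.17,"wz":16.7},{"x":0.2,"y":-0.62,"z":0.17,"wz":16.7},{"x":0.2,"y":-0.62,"z":0.17,"wz":16.7},{"x":0.2,"y":-0.62,"z":0.17,"wz":16.7},{"x":0.2,"y":-0.62,"z":0.17,"wz":16.7}]'
python3 - <<'E'
from h import *
import pickle
c=cam("wrist"); cv2.imwrite("pics/w1.png",c["color"]); pickle.dump(c,open("w1.pkl","wb"))
print(np.round(c["T_tool_cam"],3).tolist(),c["fx"],np.round(c["pose"],3).tolist(),r.get_state()["orientation"])
E
```

```text
[[-0.0, -0.964, -0.266, 0.067], [1.0, -0.0, 0.0, 0.0], [-0.0, -0.266, 0.964, -0.141], [0.0, 0.0, 0.0, 1.0]] 346.7887941378206 [[0.288, 0.923, 0.254, 0.123], [0.958, -0.277, -0.078, 0.642], [-0.001, 0.266, -0.964, 0.371], [0.0, 0.0, 0.0, 1.0]] [-4.56552507e-01 -3.10809308e+00  2.35455235e-03]invalid input at $[0]: expected keys jaw, x, y, z, wx, wy, wz
```

View pics/w1.png

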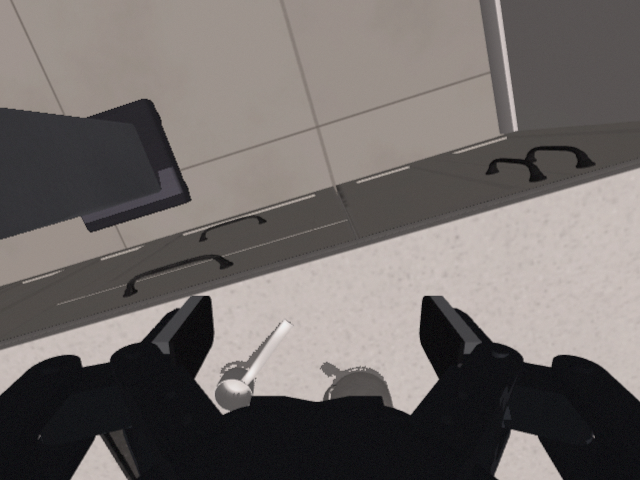

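The jog refused because every key is needed in each row. The picture shows the wrist camera sits on the robot side of the tool, so I'll hover with the TCP beyond the targets.

```bash
python3 -m jog '[{"jaw":0.085,"x":0.1,"y":-0.2,"z":0.12,"wx":0,"wy":0,"wz":8},{"jaw":0.085,"x":0.1,"y":-0.2,"z":0.12,"wx":0,"wy":0,"wz":16.7},{"jaw":0.085,"x":0.1,"y":-0.2,"z":0.12,"wx":0,"wy":0,"wz":16.7},{"jaw":0.085,"x":0.1,"y":-0.2,"z":0.12,"wx":0,"wy":0,"wz":16.7},{"jaw":0.085,"x":0.35,"y":-0.62,"z":0.17,"wx":0,"wy":0,"wz":16.7},{"jaw":0.085,"x":0.35,"y":-0.62,"z":0.17,"wx":0,"wy":0,"wz":16.7},{"jaw":0.085,"x":0.35,"y":-0.62,"z":0.17,"wx":0,"wy":0,"wz":16.7},{"jaw":0.085,"x":0.35,"y":-0.62,"z":0.17,"wx":0,"wy":0,"wz":16.7},{"jaw":0.085,"x":0.35,"y":-0.62,"z":0.17,"wx":0,"wy":0,"wz":16.7},{"jaw":0.085,"x":0.35,"y":-0.62,"z":0.17,"wx":0,"wy":0,"wz":16.7},{"jaw":0.085,"x":0.35,"y":-0.62,"z":0.17,"wx":0,"wy":0,"wz":16.7},{"jaw":0.085,"x":0.35,"y":-0.62,"z":0.17,"wx":0,"wy":0,"wz":16.7}]'
python3 -m jog '[{"jaw":0.085,"x":0,"y":0,"z":0,"wx":0,"wy":0,"wz":0},{"jaw":0.085,"x":0,"y":0,"z":0,"wx":0,"wy":0,"wz":0}]'
python3 - <<'E'
from h import *
import pickle
c=cam("wrist"); cv2.imwrite("pics/w2.png",cv2.resize(c["color"][:450],(800,562),interpolation=cv2.INTER_CUBIC)); pickle.dump(c,open("w2.pkl","wb"))
print(np.round(c["pose"],3).tolist(),r.get_state()["orientation"])
E
```

```text
time_s: 1.65
eef_pos: [0.5375, 0.0005, 0.4016]
orientation: [0.001, 3.141, 0.001]
ft_force: [-0.3, 0.1, 0.4]
gripper_width: 0.0852
gripper_force: 0.0
time_s: 1.9
eef_pos: [0.5366, 0.0034, 0.4009]
orientation: [0.0, -3.14, -0.001]
ft_force: [0.0, 1.2, -0.4]
gripper_width: 0.0849
gripper_force: 0.0
[[0.0, 0.964, 0.265, 0.47], [1.0, -0.0, 0.001, 0.003], [0.001, 0.265, -0.964, 0.542], [0.0, 0.0, 0.0, 1.0]] [ 3.19641782e-03 -3.14043648e+00 -1.50945499e-03]
```

View pics/w2.png

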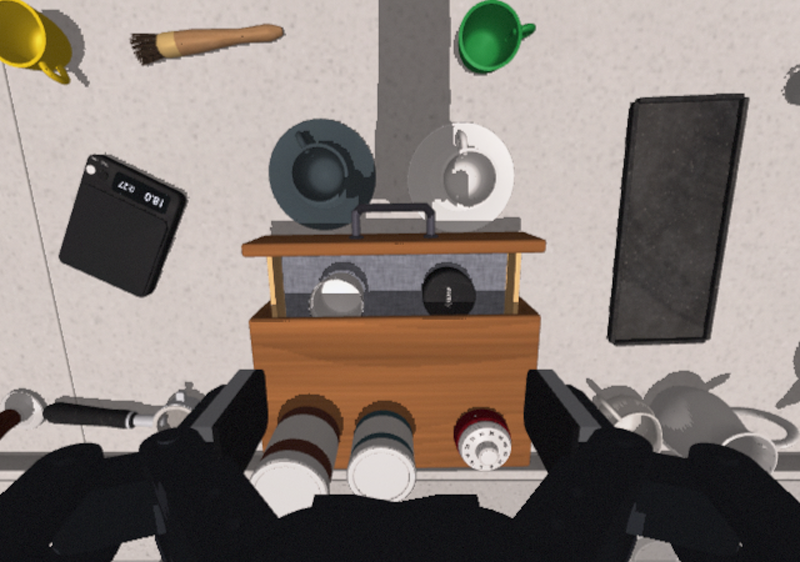

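The view shows the white saucer centre at about (461,173) and the blue one at (322,173), with cup rims at (468,177) and (319,172) and both ears pointing up. The handle bar is at y≈208 from x=355 to 435, the scale corners are near (92,155), (187,187), (150,296) and (60,257), and the mat is at the right. I'll compute positions and check them with a model overlay.

```bash
cat > ov.py <<'E'
from h import *
import pickle
c=pickle.load(open("w2.pkl","rb"))
P=lambda u,v,z:px2w(c,u/1.25,v/1.25,z)
def pr(n,*a): p=P(*a); print(n,np.round(p,4)); return p
E
python3 - <<'E'
from ov import *
ws=pr("ws",461,173,.014);bs=pr("bs",322,173,.014)
wc=pr("wcup",468,177,.0615);bc=pr("bcup",319,172,.0615)
pr("wear",461,130,.055);pr("bear",302,140,.055)
pr("bar",394,208,.0765);pr("barL",355,208,.076);pr("barR",435,208,.076)
pr("frontL",243,253,.106);pr("frontR",545,248,.106);pr("frontL2",246,238,.106);pr("frontR2",543,234,.106)
pr("cabL",251,318,.108);pr("cabR",538,316,.108)
pr("lev",448,290,.068);pr("dos",340,288,.093)
sc=[pr("sc",*q,.02) for q in[(92,155),(187,187),(150,296),(60,257)]];print(np.mean(sc,0))
mt=[pr("mat",*q,.012) for q in[(634,97),(747,95),(711,342),(610,343)]];print(np.mean(mt,0))
im=cv2.resize(c["color"],None,fx=2.5,fy=2.5,interpolation=cv2.INTER_CUBIC)
def circ(p,z,rad,col):
    t=np.linspace(0,2*np.pi,60); q=np.array([w2px(c,[p[0]+rad*np.cos(a),p[1]+rad*np.sin(a),z]) for a in t])
    cv2.polylines(im,[np.int32(q*2.5)],True,col,1)
circ(ws,.014,.063,(0,0,255));circ(bs,.014,.063,(0,0,255))
circ(wc,.0615,.031,(0,200,0));circ(bc,.0615,.031,(0,200,0))
cv2.imwrite("pics/ov1.png",im[210:510,500:1100])
cv2.imwrite("pics/a.png",im[210:510,500:1100])
E
```

```text
ws [0.4579 0.0805 0.014 ]
bs [ 0.4579 -0.0817  0.014 ]
wcup [0.463  0.0812 0.0615]
bcup [ 0.4579 -0.0771  0.0615]
wear [0.4156 0.0728 0.055 ]
bear [ 0.4254 -0.0947  0.055 ]
bar [0.4945 0.0024 0.0765]
barL [ 0.4945 -0.0386  0.076 ]
barR [0.4945 0.0455 0.076 ]
frontL [ 0.5374 -0.1501  0.106 ]
frontR [0.5324 0.1546 0.106 ]
frontL2 [ 0.5223 -0.1457  0.106 ]
frontR2 [0.5184 0.1514 0.106 ]
cabL [ 0.6056 -0.1474  0.108 ]
cabR [0.6035 0.1531 0.108 ]
lev [0.5852 0.0631 0.068 ]
dos [ 0.5769 -0.055   0.093 ]
sc [ 0.4383 -0.3421  0.02  ]
sc [ 0.4736 -0.2383  0.02  ]
sc [ 0.6045 -0.3009  0.02  ]
sc [ 0.5556 -0.4026  0.02  ]
[ 0.51800619 -0.32099016  0.02      ]
mat [0.3761 0.2716 0.012 ]
mat [0.3741 0.398  0.012 ]
mat [0.6685 0.4144 0.012 ]
mat [0.6698 0.2832 0.012 ]
[0.52211625 0.34180563 0.012     ]
```

View pics/ov1.png

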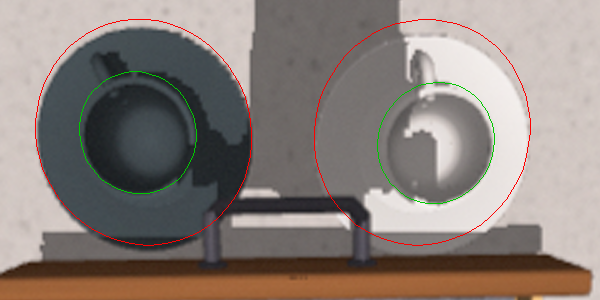

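The overlay shows the saucer circles need about +4 mm in x (blue saucer 0.462, -0.0815; white 0.463, 0.0805). The cups are at about (0.4645, 0.0815) and (0.460, -0.0775), with ears 10° and 25° off -x. I'll start with the white cup.

```bash
python3 -m jog '[{"jaw":0.085,"x":-0.073,"y":0.078,"z":-0.15,"wx":0,"wy":0,"wz":0},{"jaw":0.085,"x":-0.073,"y":0.078,"z":-0.15,"wx":0,"wy":0,"wz":0},{"jaw":0.085,"x":-0.073,"y":0.078,"z":-0.28,"wx":0,"wy":0,"wz":0},{"jaw":0.085,"x":-0.073,"y":0.078,"z":-0.28,"wx":0,"wy":0,"wz":0},{"jaw":0.085,"x":-0.073,"y":0.078,"z":-0.28,"wx":0,"wy":0,"wz":0},{"jaw":0.085,"x":-0.073,"y":0.078,"z":-0.28,"wx":0,"wy":0,"wz":0},{"jaw":0.085,"x":-0.073,"y":0.078,"z":-0.28,"wx":0,"wy":0,"wz":0},{"jaw":0.085,"x":-0.073,"y":0.078,"z":-0.28,"wx":0,"wy":0,"wz":0},{"jaw":0.085,"x":-0.073,"y":0.078,"z":-0.28,"wx":0,"wy":0,"wz":0}]' 30
python3 - <<'E'
from h import *
c=cam("wrist"); cv2.imwrite("pics/w3.png",c["color"])
s=cam("side"); cv2.imwrite("pics/s3.png",cv2.resize(s["color"][190:330,200:440],None,fx=3.33,fy=3.33,interpolation=cv2.INTER_CUBIC))
im=np.hstack([c["color"][200:480,130:510],cv2.resize(s["color"][180:330,210:430],(410,280),interpolation=cv2.INTER_CUBIC)]); cv2.imwrite("pics/ws3.png",im)
E
```

```text
time_s: 3.08
eef_pos: [0.4655, 0.0808, 0.1231]
orientation: [0.001, 3.138, 0.003]
ft_force: [-0.5, -0.1, 0.1]
gripper_width: 0.0852
gripper_force: 0.0
```

View pics/ws3.png

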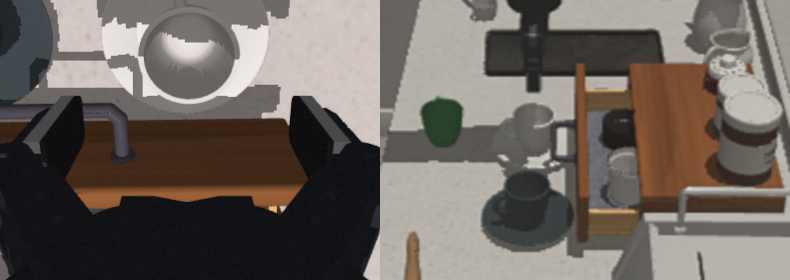

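The wrist view shows the white cup's rim between the fingers, spanning about u 274–368 and v 206–297 in full-image pixels. I'll compute its centre.

Run:
```python
from h import *
c=cam("wrist")
for u,v in[(321,252),(274,252),(368,252),(321,297),(321,206)]:print(np.round(px2w(c,u,v,.0615),4))
print(np.round(px2w(c,315,228,.014),4))
```

```text
[0.4598 0.0837 0.0615]
[0.4598 0.0552 0.0615]
[0.4598 0.1123 0.0615]
[0.4895 0.0838 0.0615]
[0.4316 0.0837 0.0615]
[0.456 0.08  0.014]
```

```bash
python3 -m jog '[{"jaw":0.085,"x":-0.003,"y":0.002,"z":-0.04,"wx":0,"wy":0,"wz":0},{"jaw":0.085,"x":-0.003,"y":0.002,"z":-0.07,"wx":0,"wy":0,"wz":0},{"jaw":0.085,"x":-0.003,"y":0.002,"z":-0.095,"wx":0,"wy":0,"wz":0},{"jaw":0.085,"x":-0.003,"y":0.002,"z":-0.095,"wx":0,"wy":0,"wz":0},{"jaw":0.085,"x":-0.003,"y":0.002,"z":-0.095,"wx":0,"wy":0,"wz":0},{"jaw":0.05,"x":-0.003,"y":0.002,"z":-0.095,"wx":0,"wy":0,"wz":0},{"jaw":0.05,"x":-0.003,"y":0.002,"z":-0.095,"wx":0,"wy":0,"wz":0},{"jaw":0.05,"x":-0.003,"y":0.002,"z":-0.095,"wx":0,"wy":0,"wz":0},{"jaw":0.05,"x":-0.003,"y":0.002,"z":-0.095,"wx":0,"wy":0,"wz":0},{"jaw":0.05,"x":-0.003,"y":0.002,"z":-0.095,"wx":0,"wy":0,"wz":0},{"jaw":0.05,"x":-0.003,"y":0.002,"z":-0.095,"wx":0,"wy":0,"wz":0},{"jaw":0.05,"x":-0.003,"y":0.002,"z":-0.095,"wx":0,"wy":0,"wz":0}]' 30
```

```text
time_s: 4.72
eef_pos: [0.4621, 0.0828, 0.0277]
orientation: [0.001, 3.139, 0.002]
ft_force: [-0.5, -0.1, 5.7]
gripper_width: 0.0607
gripper_force: 31.3
```

```bash
python3 -m jog '[{"jaw":0.05,"x":0,"y":0,"z":0.02,"wx":0,"wy":0,"wz":0},{"jaw":0.05,"x":0,"y":0,"z":0.06,"wx":0,"wy":0,"wz":0},{"jaw":0.05,"x":0,"y":0.02,"z":0.09,"wx":0,"wy":0,"wz":0},{"jaw":0.05,"x":0.02,"y":0.06,"z":0.1,"wx":0,"wy":0,"wz":0},{"jaw":0.05,"x":0.05,"y":0.1,"z":0.1,"wx":0,"wy":0,"wz":0},{"jaw":0.05,"x":0.08,"y":0.15,"z":0.1,"wx":0,"wy":0,"wz":0},{"jaw":0.05,"x":0.1,"y":0.2,"z":0.1,"wx":0,"wy":0,"wz":0},{"jaw":0.05,"x":0.12,"y":0.24,"z":0.1,"wx":0,"wy":0,"wz":0},{"jaw":0.05,"x":0.124,"y":0.262,"z":0.08,"wx":0,"wy":0,"wz":0},{"jaw":0.05,"x":0.124,"y":0.262,"z":0.05,"wx":0,"wy":0,"wz":0},{"jaw":0.05,"x":0.124,"y":0.262,"z":0.03,"wx":0,"wy":0,"wz":0},{"jaw":0.05,"x":0.124,"y":0.262,"z":0.02,"wx":0,"wy":0,"wz":0}]' 30
python3 -m jog '[{"jaw":0.05,"x":0,"y":0,"z":-0.01,"wx":0,"wy":0,"wz":0},{"jaw":0.05,"x":0,"y":0,"z":-0.016,"wx":0,"wy":0,"wz":0},{"jaw":0.05,"x":0,"y":0,"z":-0.020,"wx":0,"wy":0,"wz":0},{"jaw":0.05,"x":0,"y":0,"z":-0.020,"wx":0,"wy":0,"wz":0}]' 30
```

```text
time_s: 6.22
eef_pos: [0.5844, 0.3437, 0.0452]
orientation: [-0.001, -3.14, 0.002]
ft_force: [-1.1, -0.2, -0.4]
gripper_width: 0.0606
gripper_force: 33.1
time_s: 6.72
eef_pos: [0.5854, 0.3446, 0.0267]
orientation: [0.001, 3.141, 0.001]
ft_force: [0.1, 0.2, -1.3]
gripper_width: 0.0607
gripper_force: 33.1
```

Run:
```python
from h import *
s=cam("side"); cv2.imwrite("pics/s4.png",cv2.resize(s["color"][150:330,200:440],None,fx=3,fy=3,interpolation=cv2.INTER_CUBIC))
```

```text
(no output)
```

View pics/s4.png

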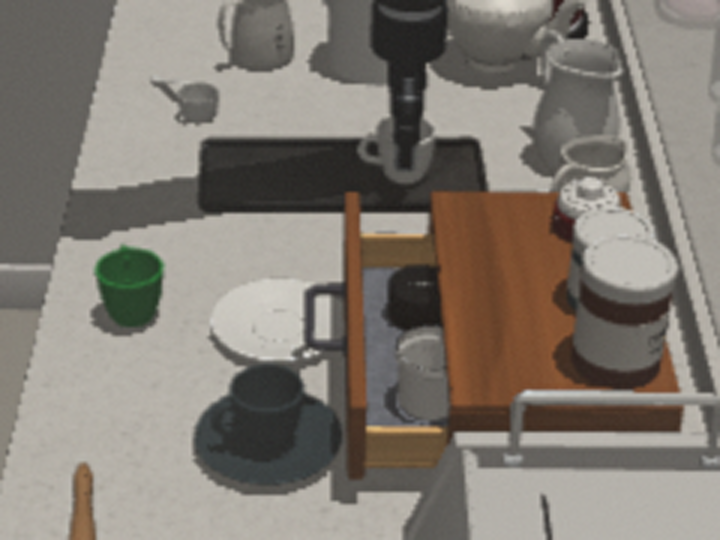

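The white cup stands upright on the mat at (403,150). I'll release it and go over to the blue cup.

```bash
python3 -m jog '[{"jaw":0.05,"x":0,"y":0,"z":-0.0015,"wx":0,"wy":0,"wz":0},{"jaw":0.085,"x":0,"y":0,"z":-0.0015,"wx":0,"wy":0,"wz":0},{"jaw":0.085,"x":0,"y":0,"z":-0.0015,"wx":0,"wy":0,"wz":0},{"jaw":0.085,"x":0,"y":0,"z":-0.0015,"wx":0,"wy":0,"wz":0},{"jaw":0.085,"x":0,"y":0,"z":0.01,"wx":0,"wy":0,"wz":0},{"jaw":0.085,"x":0,"y":0,"z":0.05,"wx":0,"wy":0,"wz":0},{"jaw":0.085,"x":0,"y":0,"z":0.11,"wx":0,"wy":0,"wz":0},{"jaw":0.085,"x":0,"y":0,"z":0.13,"wx":0,"wy":0,"wz":0}]' 30
python3 -m jog '[{"jaw":0.085,"x":-0.125,"y":-0.422,"z":0,"wx":0,"wy":0,"wz":12},{"jaw":0.085,"x":-0.125,"y":-0.422,"z":0,"wx":0,"wy":0,"wz":12},{"jaw":0.085,"x":-0.125,"y":-0.422,"z":0,"wx":0,"wy":0,"wz":12},{"jaw":0.085,"x":-0.125,"y":-0.422,"z":0,"wx":0,"wy":0,"wz":12},{"jaw":0.085,"x":-0.125,"y":-0.422,"z":0,"wx":0,"wy":0,"wz":12},{"jaw":0.085,"x":-0.125,"y":-0.422,"z":0,"wx":0,"wy":0,"wz":12},{"jaw":0.085,"x":-0.125,"y":-0.422,"z":0,"wx":0,"wy":0,"wz":12},{"jaw":0.085,"x":-0.125,"y":-0.422,"z":0,"wx":0,"wy":0,"wz":12},{"jaw":0.085,"x":-0.125,"y":-0.422,"z":-0.034,"wx":0,"wy":0,"wz":12},{"jaw":0.085,"x":-0.125,"y":-0.422,"z":-0.034,"wx":0,"wy":0,"wz":12},{"jaw":0.085,"x":-0.125,"y":-0.422,"z":-0.034,"wx":0,"wy":0,"wz":12}]' 30
python3 - <<'E'
from h import *
import pickle
c=cam("wrist"); pickle.dump(c,open("w5.pkl","wb"));cv2.imwrite("pics/w5.png",cv2.resize(c["color"][120:420,120:520],(800,600),interpolation=cv2.INTER_CUBIC))
E
```

```text
time_s: 7.78
eef_pos: [0.5876, 0.3454, 0.1619]
orientation: [0.001, 3.135, 0.007]
ft_force: [1.1, 0.3, -0.0]
gripper_width: 0.0847
gripper_force: 0.0
time_s: 9.15
eef_pos: [0.4605, -0.0769, 0.1229]
orientation: [-0.33, 3.124, 0.0]
ft_force: [-0.3, 0.3, 0.2]
gripper_width: 0.085
gripper_force: 0.0
```

View pics/w5.png

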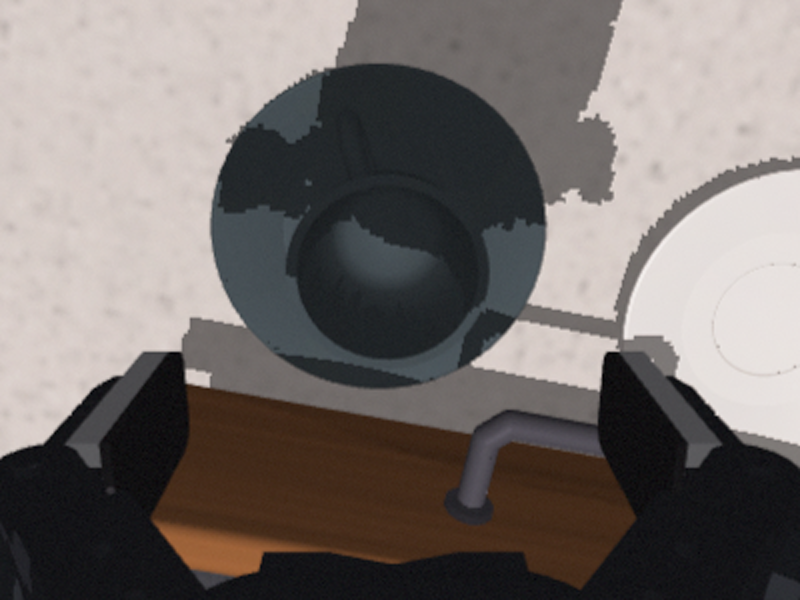

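The picture shows the blue rim centred at (388,266), the blue saucer at (378,226) and the white saucer's ring at about (772,320).

Run:
```python
from h import *
import pickle
c=pickle.load(open("w5.pkl","rb"))
P=lambda u,v,z:print(np.round(px2w(c,120+u/2,120+v/2,z),4))
P(388,266,.0615);P(288,266,.0615);P(489,266,.0615);P(388,172,.0615);P(388,360,.0615)
P(378,226,.014);P(378,64,.014);P(378,388,.014);P(772,320,.0055)
```

```text
[ 0.4567 -0.079   0.0615]
[ 0.463  -0.1088  0.0615]
[ 0.4503 -0.0489  0.0615]
[ 0.4284 -0.085   0.0615]
[ 0.4872 -0.0725  0.0615]
[ 0.4568 -0.0831  0.014 ]
[ 0.3998 -0.0949  0.014 ]
[ 0.5215 -0.0696  0.014 ]
[0.4639 0.0785 0.0055]
```

```bash
python3 -m jog '[{"jaw":0.085,"x":-0.002,"y":-0.002,"z":-0.04,"wx":0,"wy":0,"wz":0},{"jaw":0.085,"x":-0.002,"y":-0.002,"z":-0.07,"wx":0,"wy":0,"wz":0},{"jaw":0.085,"x":-0.002,"y":-0.002,"z":-0.095,"wx":0,"wy":0,"wz":0},{"jaw":0.085,"x":-0.002,"y":-0.002,"z":-0.095,"wx":0,"wy":0,"wz":0},{"jaw":0.085,"x":-0.002,"y":-0.002,"z":-0.095,"wx":0,"wy":0,"wz":0},{"jaw":0.05,"x":-0.002,"y":-0.002,"z":-0.095,"wx":0,"wy":0,"wz":0},{"jaw":0.05,"x":-0.002,"y":-0.002,"z":-0.095,"wx":0,"wy":0,"wz":0},{"jaw":0.05,"x":-0.002,"y":-0.002,"z":-0.095,"wx":0,"wy":0,"wz":0},{"jaw":0.05,"x":-0.002,"y":-0.002,"z":-0.095,"wx":0,"wy":0,"wz":0},{"jaw":0.05,"x":-0.002,"y":-0.002,"z":-0.095,"wx":0,"wy":0,"wz":0},{"jaw":0.05,"x":-0.002,"y":-0.002,"z":-0.095,"wx":0,"wy":0,"wz":0},{"jaw":0.05,"x":-0.002,"y":-0.002,"z":-0.095,"wx":0,"wy":0,"wz":0}]' 30
```

```text
time_s: 10.7
eef_pos: [0.4592, -0.0794, 0.0288]
orientation: [-0.328, 3.122, 0.001]
ft_force: [-1.4, 0.9, 7.0]
gripper_width: 0.0605
gripper_force: 30.9
```

```bash
python3 -m jog '[{"jaw":0.05,"x":0,"y":0,"z":0.02,"wx":0,"wy":0,"wz":0},{"jaw":0.05,"x":-0.01,"y":0,"z":0.06,"wx":0,"wy":0,"wz":0},{"jaw":0.05,"x":-0.018,"y":0.01,"z":0.1,"wx":0,"wy":0,"wz":0},{"jaw":0.05,"x":-0.018,"y":0.05,"z":0.11,"wx":0,"wy":0,"wz":-3},{"jaw":0.05,"x":-0.018,"y":0.1,"z":0.11,"wx":0,"wy":0,"wz":-6},{"jaw":0.05,"x":-0.018,"y":0.15,"z":0.11,"wx":0,"wy":0,"wz":-9},{"jaw":0.05,"x":-0.018,"y":0.2,"z":0.11,"wx":0,"wy":0,"wz":-12},{"jaw":0.05,"x":-0.018,"y":0.25,"z":0.11,"wx":0,"wy":0,"wz":-12},{"jaw":0.05,"x":-0.018,"y":0.3,"z":0.11,"wx":0,"wy":0,"wz":-12},{"jaw":0.05,"x":-0.018,"y":0.35,"z":0.11,"wx":0,"wy":0,"wz":-12},{"jaw":0.05,"x":-0.018,"y":0.39,"z":0.11,"wx":0,"wy":0,"wz":-12},{"jaw":0.05,"x":-0.018,"y":0.418,"z":0.1,"wx":0,"wy":0,"wz":-12}]' 30
python3 -m jog '[{"jaw":0.05,"x":0,"y":0,"z":-0.04,"wx":0,"wy":0,"wz":0},{"jaw":0.05,"x":0,"y":0,"z":-0.07,"wx":0,"wy":0,"wz":0},{"jaw":0.05,"x":0,"y":0,"z":-0.09,"wx":0,"wy":0,"wz":0},{"jaw":0.05,"x":0,"y":0,"z":-0.098,"wx":0,"wy":0,"wz":0},{"jaw":0.05,"x":0,"y":0,"z":-0.1015,"wx":0,"wy":0,"wz":0},{"jaw":0.05,"x":0,"y":0,"z":-0.1015,"wx":0,"wy":0,"wz":0},{"jaw":0.085,"x":0,"y":0,"z":-0.1015,"wx":0,"wy":0,"wz":0},{"jaw":0.085,"x":0,"y":0,"z":-0.1015,"wx":0,"wy":0,"wz":0},{"jaw":0.085,"x":0,"y":0,"z":-0.1015,"wx":0,"wy":0,"wz":0},{"jaw":0.085,"x":0,"y":0,"z":-0.09,"wx":0,"wy":0,"wz":0},{"jaw":0.085,"x":0,"y":0,"z":-0.04,"wx":0,"wy":0,"wz":0},{"jaw":0.085,"x":0,"y":0,"z":0.02,"wx":0,"wy":0,"wz":0}]' 30
```

```text
time_s: 12.2
eef_pos: [0.44, 0.3414, 0.1283]
orientation: [-0.003, 3.14, 0.004]
ft_force: [-0.8, -0.5, -1.8]
gripper_width: 0.0606
gripper_force: 33.1
time_s: 13.7
eef_pos: [0.4394, 0.338, 0.1485]
orientation: [-0.001, -3.14, 0.002]
ft_force: [0.5, 1.4, -0.6]
gripper_width: 0.085
gripper_force: 0.0
```

Run:
```python
from h import *
import pickle
c=pickle.load(open("w5.pkl","rb"))
P=lambda u,v,z:print(np.round(px2w(c,120+u/2,120+v/2,z),4))
P(580,431,.076);P(520,424,.076);P(300,403,.106);P(468,503,.076)
print(np.round(r.get_state()["joint_positions"],2))
c=cam("wrist"); t=cam("top")
a=cv2.resize(c["color"][0:330,100:540],(400,300)); b=cv2.resize(t["color"][180:310,150:323],(400,300),interpolation=cv2.INTER_CUBIC)
cv2.imwrite("pics/m6.png",np.hstack([a,b]))
```

```text
[ 0.4914 -0.012   0.076 ]
[ 0.4929 -0.0304  0.076 ]
[ 0.4831 -0.0958  0.106 ]
[ 0.523  -0.0393  0.076 ]
[-1.03  0.33  0.36  1.87 -0.14  0.97  0.96]
```

View pics/m6.png

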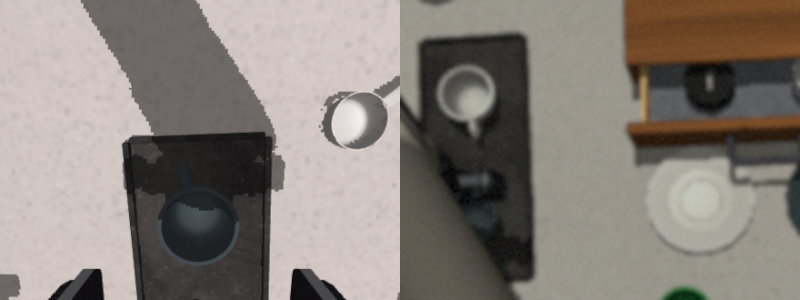

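Both cups stand upright on the mat. The handle bar is at x≈0.4925, and I'll go over it with the tool turned 90°.

```bash
python3 -m jog '[{"jaw":0.02,"x":0.02,"y":-0.05,"z":0,"wx":0,"wy":0,"wz":10},{"jaw":0.02,"x":0.05,"y":-0.1,"z":0,"wx":0,"wy":0,"wz":20},{"jaw":0.02,"x":0.053,"y":-0.15,"z":0,"wx":0,"wy":0,"wz":30},{"jaw":0.02,"x":0.053,"y":-0.2,"z":0,"wx":0,"wy":0,"wz":40},{"jaw":0.02,"x":0.053,"y":-0.25,"z":0,"wx":0,"wy":0,"wz":50},{"jaw":0.02,"x":0.053,"y":-0.3,"z":0,"wx":0,"wy":0,"wz":60},{"jaw":0.02,"x":0.053,"y":-0.336,"z":0,"wx":0,"wy":0,"wz":70},{"jaw":0.02,"x":0.053,"y":-0.336,"z":0,"wx":0,"wy":0,"wz":80},{"jaw":0.02,"x":0.053,"y":-0.336,"z":0,"wx":0,"wy":0,"wz":90},{"jaw":0.02,"x":0.053,"y":-0.336,"z":-0.02,"wx":0,"wy":0,"wz":90},{"jaw":0.02,"x":0.053,"y":-0.336,"z":-0.02,"wx":0,"wy":0,"wz":90},{"jaw":0.02,"x":0.053,"y":-0.336,"z":-0.02,"wx":0,"wy":0,"wz":90}]' 30
python3 - <<'E'
from h import *
c=cam("wrist"); print(np.round(r.get_state()["joint_positions"],2),np.round(c["pose"][:3,3],3))
for p in [(.4925,.002,.076),(.4925,.03,.076),(.523,.002,.106)]: print(np.round(w2px(c,p)))
cv2.imwrite("pics/w7.png",c["color"][100:480,100:560])
E
```

```text
time_s: 15.3
eef_pos: [0.4927, 0.0017, 0.1273]
orientation: [2.219, -2.224, -0.001]
ft_force: [0.1, 0.1, -0.1]
gripper_width: 0.0198
gripper_force: 0.0
[ 0.27  0.25 -0.41  2.01  0.13  0.91  2.93] [ 0.493 -0.065  0.268]
[317. 266.]
[317. 309.]
[256. 286.]
```

View pics/w7.png

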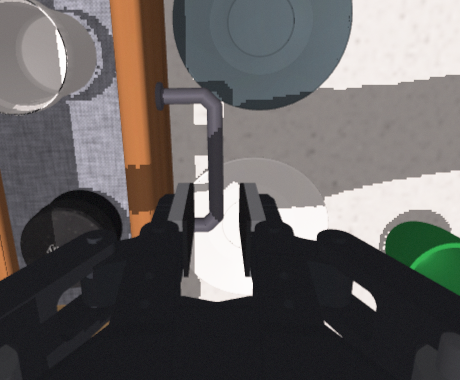

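Joint 7 is close to its limit, so I'll turn back 180°, which gives the same grasp. The bar is at (215,170) between the fingers and well aligned.

```bash
python3 -m jog '[{"jaw":0.02,"x":0,"y":0,"z":0,"wx":0,"wy":0,"wz":-10},{"jaw":0.02,"x":0,"y":0,"z":0,"wx":0,"wy":0,"wz":-20},{"jaw":0.02,"x":0,"y":0,"z":0,"wx":0,"wy":0,"wz":-30},{"jaw":0.02,"x":0,"y":0,"z":0,"wx":0,"wy":0,"wz":-40},{"jaw":0.02,"x":0,"y":0,"z":0,"wx":0,"wy":0,"wz":-50},{"jaw":0.02,"x":0,"y":0,"z":0,"wx":0,"wy":0,"wz":-60},{"jaw":0.02,"x":0,"y":0,"z":0,"wx":0,"wy":0,"wz":-70},{"jaw":0.02,"x":0,"y":0,"z":0,"wx":0,"wy":0,"wz":-80},{"jaw":0.02,"x":0,"y":0,"z":0,"wx":0,"wy":0,"wz":-90}]' 30
python3 -m jog '[{"jaw":0.02,"x":0,"y":0,"z":0,"wx":0,"wy":0,"wz":-10},{"jaw":0.02,"x":0,"y":0,"z":0,"wx":0,"wy":0,"wz":-20},{"jaw":0.02,"x":0,"y":0,"z":0,"wx":0,"wy":0,"wz":-30},{"jaw":0.02,"x":0,"y":0,"z":0,"wx":0,"wy":0,"wz":-40},{"jaw":0.02,"x":0,"y":0,"z":0,"wx":0,"wy":0,"wz":-50},{"jaw":0.02,"x":0,"y":0,"z":0,"wx":0,"wy":0,"wz":-60},{"jaw":0.02,"x":0,"y":0,"z":0,"wx":0,"wy":0,"wz":-70},{"jaw":0.02,"x":0,"y":0,"z":0,"wx":0,"wy":0,"wz":-80},{"jaw":0.02,"x":0,"y":0,"z":0,"wx":0,"wy":0,"wz":-90},{"jaw":0.02,"x":0,"y":0,"z":0,"wx":0,"wy":0,"wz":-90},{"jaw":0.02,"x":0,"y":0,"z":0,"wx":0,"wy":0,"wz":-90}]' 30
python3 - <<'E'
from h import *
print(np.round(r.get_state()["joint_positions"],2))
E
python3 -m jog '[{"jaw":0.02,"x":0,"y":0,"z":-0.02,"wx":0,"wy":0,"wz":0},{"jaw":0.02,"x":0,"y":0,"z":-0.035,"wx":0,"wy":0,"wz":0},{"jaw":0.02,"x":0,"y":0,"z":-0.05,"wx":0,"wy":0,"wz":0},{"jaw":0.02,"x":0,"y":0,"z":-0.06,"wx":0,"wy":0,"wz":0},{"jaw":0.02,"x":0,"y":0,"z":-0.068,"wx":0,"wy":0,"wz":0},{"jaw":0.02,"x":0,"y":0,"z":-0.068,"wx":0,"wy":0,"wz":0}]' 30
```

```text
time_s: 16.48
eef_pos: [0.4933, 0.0029, 0.1279]
orientation: [0.01, 3.141, -0.001]
ft_force: [0.2, -0.2, 0.7]
gripper_width: 0.02
gripper_force: 0.0
time_s: 17.85
eef_pos: [0.4931, 0.0029, 0.1277]
orientation: [2.218, 2.224, 0.001]
ft_force: [-0.2, -0.3, 0.1]
gripper_width: 0.0198
gripper_force: 0.0
[-0.15  0.23  0.06  2.02 -0.02  0.89 -0.07]
time_s: 18.6
eef_pos: [0.4991, 0.0027, 0.0627]
orientation: [2.216, 2.215, 0.014]
ft_force: [1.2, 0.1, 13.8]
gripper_width: 0.0201
gripper_force: 5.7
```

There is unexpected contact (13.8 N in z, x pushed by 6 mm), so I'll look.

Run:
```python
from h import *
s=cam("side"); c=cam("wrist")
cv2.imwrite("pics/s8.png",np.hstack([cv2.resize(s["color"][190:310,250:370],(400,400),interpolation=cv2.INTER_CUBIC),cv2.resize(c["color"][130:450,160:480],(400,400))]))
```

```text
(no output)
```

View pics/s8.png

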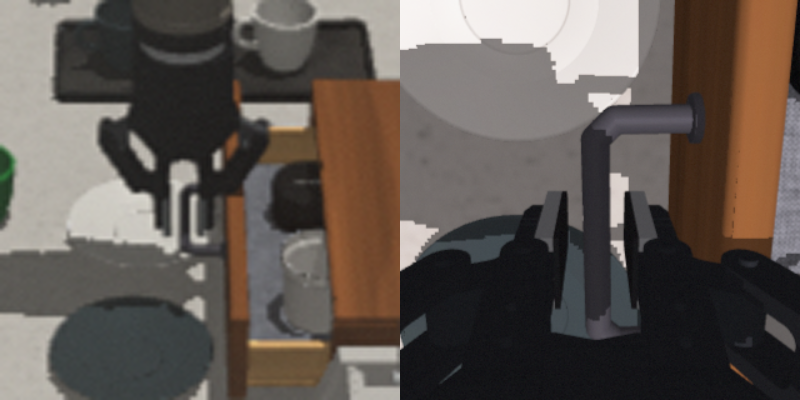

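The bar is between the pads, but the gripper's right knuckle rests on the drawer front's top edge. I'll raise a little, lean the tool back towards the robot, and grip with the tips.

```bash
python3 -m jog '[{"jaw":0.02,"x":0,"y":0,"z":0.01,"wx":0,"wy":0,"wz":0},{"jaw":0.02,"x":0,"y":0,"z":0.02,"wx":0,"wy":-5,"wz":0},{"jaw":0.02,"x":0.001,"y":0,"z":0.02,"wx":0,"wy":-12,"wz":0},{"jaw":0.02,"x":0.001,"y":0,"z":0.02,"wx":0,"wy":-12,"wz":0},{"jaw":0.02,"x":0.001,"y":0,"z":0.012,"wx":0,"wy":-12,"wz":0},{"jaw":0.02,"x":0.001,"y":0,"z":0.005,"wx":0,"wy":-12,"wz":0},{"jaw":0.02,"x":0.001,"y":0,"z":0.005,"wx":0,"wy":-12,"wz":0}]' 30
python3 -m jog '[{"jaw":0.0,"x":0,"y":0,"z":0,"wx":0,"wy":0,"wz":0},{"jaw":0.0,"x":0,"y":0,"z":0,"wx":0,"wy":0,"wz":0},{"jaw":0.0,"x":0,"y":0,"z":0,"wx":0,"wy":0,"wz":0},{"jaw":0.0,"x":0,"y":0,"z":0,"wx":0,"wy":0,"wz":0}]' 40
```

```text
time_s: 19.58
eef_pos: [0.4948, 0.0026, 0.0637]
orientation: [2.111, 2.111, 0.221]
ft_force: [1.7, -0.0, -0.3]
gripper_width: 0.0202
gripper_force: 0.7
time_s: 20.08
eef_pos: [0.4943, 0.0026, 0.0646]
orientation: [2.111, 2.111, 0.223]
ft_force: [1.5, -0.2, 1.9]
gripper_width: 0.0075
gripper_force: 39.1
```

```bash
python3 -m jog '[{"jaw":0.0,"x":-0.008,"y":0,"z":0,"wx":0,"wy":0,"wz":0},{"jaw":0.0,"x":-0.016,"y":0,"z":0,"wx":0,"wy":0,"wz":0},{"jaw":0.0,"x":-0.025,"y":0,"z":0,"wx":0,"wy":0,"wz":0},{"jaw":0.0,"x":-0.035,"y":0,"z":0,"wx":0,"wy":0,"wz":0},{"jaw":0.0,"x":-0.045,"y":0,"z":0,"wx":0,"wy":0,"wz":0},{"jaw":0.0,"x":-0.056,"y":0,"z":0,"wx":0,"wy":0,"wz":0},{"jaw":0.0,"x":-0.056,"y":0,"z":0,"wx":0,"wy":0,"wz":0},{"jaw":0.0,"x":-0.056,"y":0,"z":0,"wx":0,"wy":0,"wz":0}]' 40
python3 -m jog '[{"jaw":0.02,"x":0,"y":0,"z":0,"wx":0,"wy":0,"wz":0},{"jaw":0.02,"x":0,"y":0,"z":0,"wx":0,"wy":0,"wz":0},{"jaw":0.02,"x":0,"y":0,"z":0.02,"wx":0,"wy":0,"wz":0},{"jaw":0.02,"x":0,"y":0,"z":0.04,"wx":0,"wy":0,"wz":0},{"jaw":0.06,"x":0,"y":0,"z":0.09,"wx":0,"wy":10,"wz":0},{"jaw":0.085,"x":0.06,"y":0,"z":0.12,"wx":0,"wy":12,"wz":0},{"jaw":0.085,"x":0.11,"y":0,"z":0.15,"wx":0,"wy":12,"wz":0},{"jaw":0.085,"x":0.16,"y":-0.03,"z":0.2,"wx":0,"wy":12,"wz":0},{"jaw":0.085,"x":0.18,"y":-0.06,"z":0.2,"wx":0,"wy":12,"wz":0}]' 40
python3 -m jog '[{"jaw":0.085,"x":0,"y":0,"z":0,"wx":0,"wy":0,"wz":10},{"jaw":0.085,"x":0,"y":0,"z":0,"wx":0,"wy":0,"wz":20},{"jaw":0.085,"x":0,"y":0,"z":0,"wx":0,"wy":0,"wz":30},{"jaw":0.085,"x":0,"y":0,"z":0,"wx":0,"wy":0,"wz":40},{"jaw":0.085,"x":0,"y":0,"z":0,"wx":0,"wy":0,"wz":50},{"jaw":0.085,"x":0,"y":0,"z":0,"wx":0,"wy":0,"wz":60},{"jaw":0.085,"x":0,"y":0,"z":0,"wx":0,"wy":0,"wz":70},{"jaw":0.085,"x":0,"y":0,"z":0,"wx":0,"wy":0,"wz":80},{"jaw":0.085,"x":0,"y":0,"z":0,"wx":0,"wy":0,"wz":90},{"jaw":0.085,"x":0,"y":0,"z":0,"wx":0,"wy":0,"wz":90},{"jaw":0.085,"x":0,"y":0,"z":0,"wx":0,"wy":0,"wz":90}]' 40
python3 - <<'E'
from h import *
import pickle
c=cam("wrist"); pickle.dump(c,open("w9.pkl","wb")); cv2.imwrite("pics/w9.png",cv2.resize(c["color"][:450],(800,562),interpolation=cv2.INTER_CUBIC)); print(np.round(c["pose"][:3,3],3))
E
```

```text
time_s: 21.08
eef_pos: [0.4368, 0.0018, 0.0645]
orientation: [2.112, 2.11, 0.22]
ft_force: [-1.5, -4.9, 9.7]
gripper_width: 0.0077
gripper_force: 41.0
time_s: 22.2
eef_pos: [0.6206, -0.0553, 0.2663]
orientation: [2.216, 2.225, 0.005]
ft_force: [1.0, -0.3, 0.5]
gripper_width: 0.0849
gripper_force: 0.0
time_s: 23.58
eef_pos: [0.6175, -0.0571, 0.2638]
orientation: [-0.004, -3.14, -0.001]
ft_force: [0.8, -0.3, 0.0]
gripper_width: 0.085
gripper_force: 0.0
[ 0.551 -0.057  0.405]
```

View pics/w9.png

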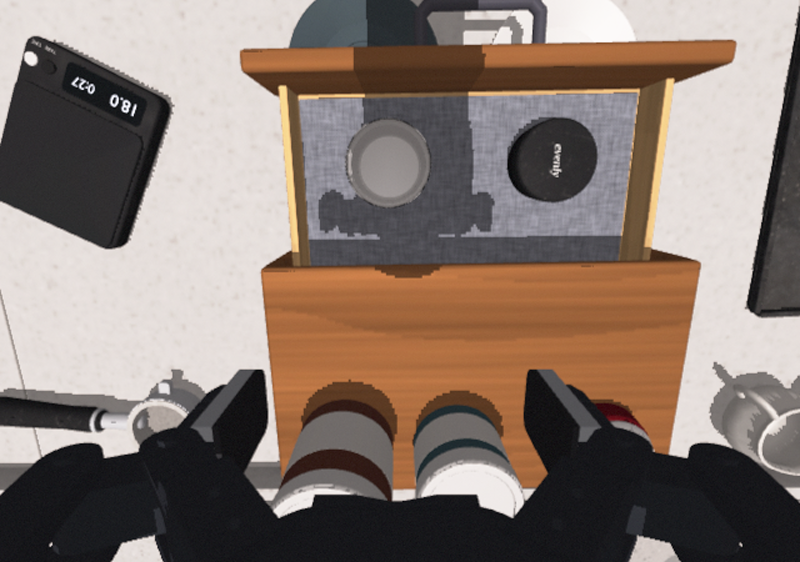

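The drawer is out. The dosing cup's rim is centred at (388,163) in this view, and the leveller stays at (552,160). I'll compute the grasp.

Run:
```python
from h import *
import pickle
c=pickle.load(open("w9.pkl","rb"))
P=lambda n,u,v,z:print(n,np.round(px2w(c,u/1.25,v/1.25,z),4))
P("c",388,163,.093);P("l",347,163,.093);P("r",430,163,.093);P("t",388,120,.093);P("b",388,207,.093)
P("cabfront",480,265,.108);P("frontin",480,72,.106);P("lev",552,155,.068)
P("tin",345,412,.15)
print(r.get_state()["eef_pos"])
```

```text
c [ 0.5371 -0.0617  0.093 ]
l [ 0.537  -0.0897  0.093 ]
r [ 0.5372 -0.0329  0.093 ]
t [ 0.5097 -0.0615  0.093 ]
b [ 0.5666 -0.0619  0.093 ]
cabfront [0.6053 0.0019 0.108 ]
frontin [ 0.4838 -0.0037  0.106 ]
lev [0.5307 0.0588 0.068 ]
tin [ 0.6948 -0.09    0.15  ]
[ 0.61767372 -0.05718574  0.26392743]
```

```bash
python3 -m jog '[{"jaw":0.085,"x":-0.05,"y":-0.005,"z":-0.02,"wx":0,"wy":0,"wz":0},{"jaw":0.085,"x":-0.08,"y":-0.005,"z":-0.06,"wx":0,"wy":0,"wz":0},{"jaw":0.085,"x":-0.08,"y":-0.005,"z":-0.1,"wx":0,"wy":0,"wz":0},{"jaw":0.085,"x":-0.08,"y":-0.005,"z":-0.14,"wx":0,"wy":0,"wz":0},{"jaw":0.085,"x":-0.08,"y":-0.005,"z":-0.17,"wx":0,"wy":0,"wz":0},{"jaw":0.085,"x":-0.08,"y":-0.005,"z":-0.19,"wx":0,"wy":0,"wz":0},{"jaw":0.085,"x":-0.08,"y":-0.005,"z":-0.204,"wx":0,"wy":0,"wz":0},{"jaw":0.085,"x":-0.08,"y":-0.005,"z":-0.204,"wx":0,"wy":0,"wz":0}]' 30
python3 -m jog '[{"jaw":0.05,"x":0,"y":0,"z":0,"wx":0,"wy":0,"wz":0},{"jaw":0.05,"x":0,"y":0,"z":0,"wx":0,"wy":0,"wz":0},{"jaw":0.05,"x":0,"y":0,"z":0,"wx":0,"wy":0,"wz":0},{"jaw":0.05,"x":0,"y":0,"z":0,"wx":0,"wy":0,"wz":0},{"jaw":0.05,"x":0,"y":0,"z":0,"wx":0,"wy":0,"wz":0},{"jaw":0.05,"x":0,"y":0,"z":0,"wx":0,"wy":0,"wz":0},{"jaw":0.05,"x":0,"y":0,"z":0,"wx":0,"wy":0,"wz":0}]' 30
```

```text
time_s: 24.62
eef_pos: [0.5373, -0.0623, 0.0596]
orientation: [-0.001, -3.14, -0.0]
ft_force: [-0.1, -0.5, 0.6]
gripper_width: 0.0851
gripper_force: 0.0
time_s: 25.5
eef_pos: [0.539, -0.0625, 0.0617]
orientation: [0.001, 3.139, -0.0]
ft_force: [-0.7, 0.8, 6.5]
gripper_width: 0.0582
gripper_force: 32.4
```

```bash
python3 -m jog '[{"jaw":0.05,"x":0,"y":0,"z":0.03,"wx":0,"wy":0,"wz":0},{"jaw":0.05,"x":0,"y":0,"z":0.07,"wx":0,"wy":0,"wz":0},{"jaw":0.05,"x":0,"y":0,"z":0.11,"wx":0,"wy":0,"wz":0},{"jaw":0.05,"x":0,"y":-0.02,"z":0.14,"wx":0,"wy":0,"wz":0},{"jaw":0.05,"x":0.01,"y":-0.06,"z":0.15,"wx":0,"wy":0,"wz":0},{"jaw":0.05,"x":0.03,"y":-0.1,"z":0.15,"wx":0,"wy":0,"wz":0},{"jaw":0.05,"x":0.05,"y":-0.15,"z":0.15,"wx":0,"wy":0,"wz":0},{"jaw":0.05,"x":0.07,"y":-0.2,"z":0.15,"wx":0,"wy":0,"wz":0},{"jaw":0.05,"x":0.08,"y":-0.24,"z":0.15,"wx":0,"wy":0,"wz":0},{"jaw":0.05,"x":0.08,"y":-0.266,"z":0.15,"wx":0,"wy":0,"wz":0},{"jaw":0.05,"x":0.08,"y":-0.266,"z":0.15,"wx":0,"wy":0,"wz":0},{"jaw":0.05,"x":0.08,"y":-0.266,"z":0.15,"wx":0,"wy":0,"wz":0}]' 30
python3 - <<'E'
from h import *
import pickle
c=cam("wrist"); pickle.dump(c,open("w10.pkl","wb")); cv2.imwrite("pics/w10.png",cv2.resize(c["color"][0:350,90:550],(788,600),interpolation=cv2.INTER_CUBIC)); print(np.round(c["pose"][:3,3],3),r.get_state()["eef_pos"])
E
```

```text
time_s: 27.0
eef_pos: [0.6181, -0.3262, 0.2103]
orientation: [0.002, -3.141, -0.003]
ft_force: [0.2, 1.0, -0.6]
gripper_width: 0.0583
gripper_force: 32.9
[ 0.551 -0.326  0.351] [ 0.61834423 -0.32576726  0.21042632]
```

View pics/w10.png

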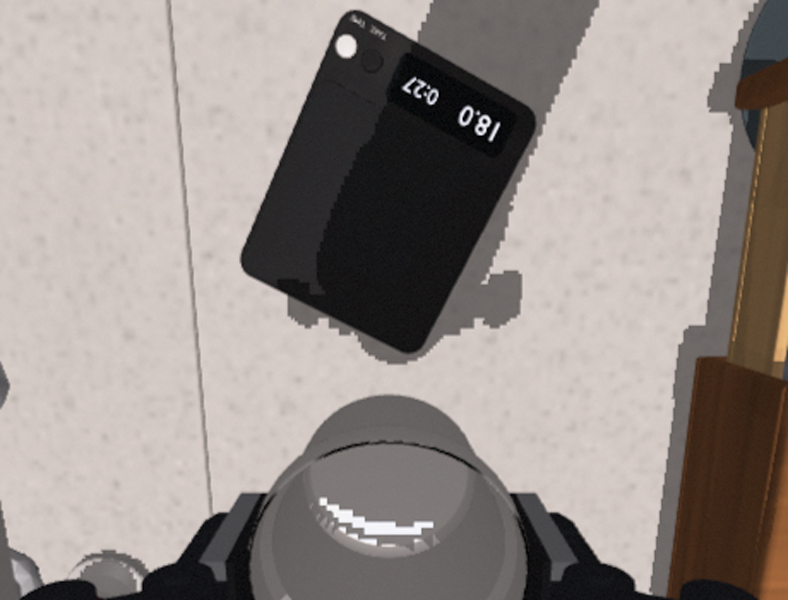

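The scale lies fully in view with corners at about (340,5), (540,113), (412,358) and (237,265). The plate's near edge shows as a faint line at (330,82)–(378,100).

Run:
```python
from h import *
import pickle
c=pickle.load(open("w10.pkl","rb")); k=460/788
P=lambda u,v,z:px2w(c,90+u*k,v*350/600,z)[:2]
for z in(.02,.025):
    a,b,d,e=[P(*q,z) for q in[(340,5),(540,113),(412,358),(237,265)]]
    near=(a+b)/2;far=(d+e)/2;L=np.linalg.norm(far-near);x=(far-near)/L;m=(a+b+d+e)/4
    pn=P(354,91,.025); s=(pn-far)@x
    print(z,m,L,np.linalg.norm(a-b),np.linalg.norm(d-e),x,"plate near edge from far edge",s,"ctr assuming 3mm",m+x*.016, "ctr from line",m+x*(.071+s+.052))
# contrast-stretched
g=cv2.cvtColor(c["color"],cv2.COLOR_BGR2GRAY)[0:215,220:410]; print(g.min())
cv2.imwrite("pics/w10b.png",cv2.resize(np.uint8(np.clip((g.astype(float)-5)*6,0,255)),None,fx=2.7,fy=2.7,interpolation=cv2.INTER_CUBIC))
```

```text
0.02 [ 0.52176189 -0.32904469] 0.13809378268641118 0.11116809477452712 0.10780676368789117 [ 0.89809469 -0.43980214] plate near edge from far edge -0.10535226958725567 ctr assuming 3mm [ 0.5361314  -0.33608152] ctr from line [ 0.53761122 -0.3368062 ]
0.025 [ 0.52220554 -0.32900499] 0.136008422017477 0.10948934017766314 0.10617876870892584 [ 0.89809469 -0.43980214] plate near edge from far edge -0.10469057250537295 ctr assuming 3mm [ 0.53657506 -0.33604182] ctr from line [ 0.53864914 -0.33705751]
0
```

View pics/w10b.png

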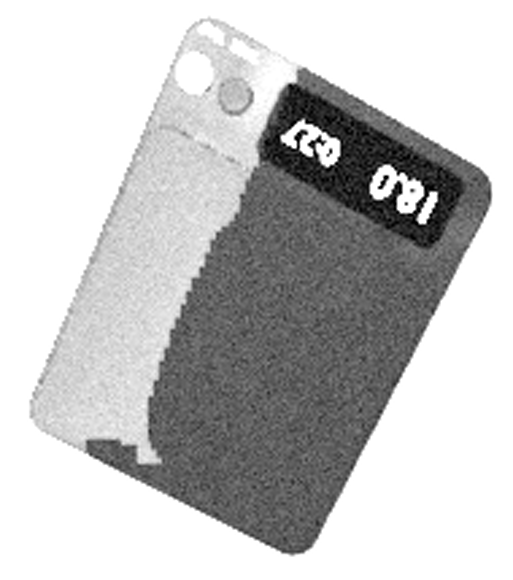

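The contrast-stretched view shows the plate's near edge at (165,128)–(240,160). The plate reaches almost to the far edge, so its middle is at about (0.535,-0.335).

```bash
python3 -m jog '[{"jaw":0.05,"x":-0.04,"y":-0.004,"z":0,"wx":0,"wy":0,"wz":0},{"jaw":0.05,"x":-0.083,"y":-0.0085,"z":-0.02,"wx":0,"wy":0,"wz":0},{"jaw":0.05,"x":-0.083,"y":-0.0085,"z":-0.06,"wx":0,"wy":0,"wz":0},{"jaw":0.05,"x":-0.083,"y":-0.0085,"z":-0.1,"wx":0,"wy":0,"wz":0},{"jaw":0.05,"x":-0.083,"y":-0.0085,"z":-0.13,"wx":0,"wy":0,"wz":0},{"jaw":0.05,"x":-0.083,"y":-0.0085,"z":-0.145,"wx":0,"wy":0,"wz":0},{"jaw":0.05,"x":-0.083,"y":-0.0085,"z":-0.153,"wx":0,"wy":0,"wz":0},{"jaw":0.05,"x":-0.083,"y":-0.0085,"z":-0.155,"wx":0,"wy":0,"wz":0},{"jaw":0.05,"x":-0.083,"y":-0.0085,"z":-0.155,"wx":0,"wy":0,"wz":0}]' 30
```

```text
time_s: 28.18
eef_pos: [0.5357, -0.3372, 0.0564]
orientation: [0.0, 3.14, -0.001]
ft_force: [-0.3, 0.4, -0.6]
gripper_width: 0.0582
gripper_force: 32.8
```

```bash
python3 -m jog '[{"jaw":0.05,"x":0,"y":0.002,"z":-0.001,"wx":0,"wy":0,"wz":0},{"jaw":0.05,"x":0,"y":0.002,"z":-0.002,"wx":0,"wy":0,"wz":0},{"jaw":0.05,"x":0,"y":0.002,"z":-0.003,"wx":0,"wy":0,"wz":0},{"jaw":0.05,"x":0,"y":0.002,"z":-0.003,"wx":0,"wy":0,"wz":0}]' 30
```

```text
time_s: 28.68
eef_pos: [0.5353, -0.3349, 0.0535]
orientation: [0.001, 3.141, 0.0]
ft_force: [-1.1, 0.6, 4.7]
gripper_width: 0.0581
gripper_force: 33.3
```

```bash
python3 -m jog '[{"jaw":0.085,"x":0,"y":0,"z":0.001,"wx":0,"wy":0,"wz":0},{"jaw":0.085,"x":0,"y":0,"z":0.001,"wx":0,"wy":0,"wz":0},{"jaw":0.085,"x":0,"y":0,"z":0.001,"wx":0,"wy":0,"wz":0},{"jaw":0.085,"x":0,"y":0,"z":0.02,"wx":0,"wy":0,"wz":0},{"jaw":0.085,"x":0,"y":0,"z":0.06,"wx":0,"wy":0,"wz":0},{"jaw":0.085,"x":0,"y":0,"z":0.11,"wx":0,"wy":0,"wz":0},{"jaw":0.085,"x":0.04,"y":0,"z":0.16,"wx":0,"wy":0,"wz":0},{"jaw":0.085,"x":0.08,"y":0,"z":0.18,"wx":0,"wy":0,"wz":0},{"jaw":0.085,"x":0.08,"y":0,"z":0.18,"wx":0,"wy":0,"wz":0},{"jaw":0.085,"x":0.08,"y":0,"z":0.18,"wx":0,"wy":0,"wz":0}]' 30
python3 - <<'E'
from h import *
import pickle
c=cam("wrist"); pickle.dump(c,open("w11.pkl","wb")); im=cv2.convertScaleAbs(c["color"][0:320,120:520],alpha=1.8,beta=10)
cv2.imwrite("pics/w11.png",cv2.resize(im,(750,600),interpolation=cv2.INTER_CUBIC)); print(np.round(c["pose"][:3,3],3),r.get_state()["eef_pos"])
E
```

```text
time_s: 29.92
eef_pos: [0.6141, -0.3351, 0.2324]
orientation: [-0.001, -3.14, 0.0]
ft_force: [-0.5, -0.5, -0.1]
gripper_width: 0.0853
gripper_force: 0.0
[ 0.547 -0.335  0.373] [ 0.61348997 -0.3352913   0.23192648]
```

View pics/w11.png

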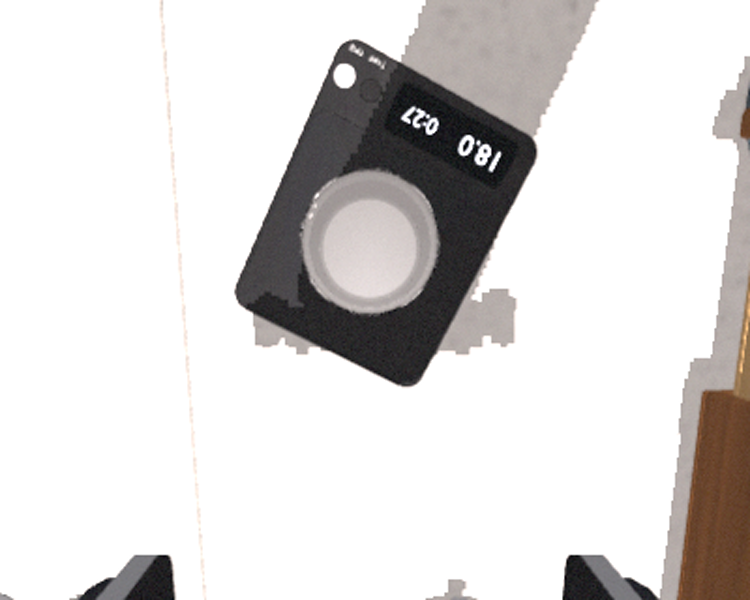

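The dosing cup stands upright on the plate, with its floor centre at (370,248). I'll check its position relative to the scale's edges.

Run:
```python
from h import *
import pickle
c=pickle.load(open("w11.pkl","rb")); k=400/750
P=lambda u,v,z:px2w(c,120+u*k,v*k,z)[:2]
z=.021
a,b,d,e=[P(*q,z) for q in[(342,33),(543,143),(412,392),(233,298)]]
near=(a+b)/2;far=(d+e)/2;x=(far-near)/np.linalg.norm(far-near);m=(a+b+d+e)/4;y=np.array([-x[1],x[0]])
q=P(370,248,.028); rim=P(370,241,.085)
print(m,np.linalg.norm(far-near),q,rim,(q-m)@x,(q-m)@y,(far-q)@x)
```

```text
[ 0.52183721 -0.327969  ] 0.13809143582234729 [ 0.53391365 -0.33382346] [ 0.53330732 -0.33399578] 0.013420510304655778 6.888557031869435e-05 0.055625207606517915
```

It is centred to within about 3 mm. Next I'll shut the drawer by pushing the handle bar with closed fingers.

```bash
python3 -m jog '[{"jaw":0.0,"x":-0.05,"y":0.06,"z":0,"wx":0,"wy":0,"wz":0},{"jaw":0.0,"x":-0.211,"y":0.337,"z":-0.03,"wx":0,"wy":0,"wz":0},{"jaw":0.0,"x":-0.211,"y":0.337,"z":-0.03,"wx":0,"wy":0,"wz":0},{"jaw":0.0,"x":-0.211,"y":0.337,"z":-0.03,"wx":0,"wy":0,"wz":0},{"jaw":0.0,"x":-0.211,"y":0.337,"z":-0.03,"wx":0,"wy":0,"wz":0},{"jaw":0.0,"x":-0.211,"y":0.337,"z":-0.03,"wx":0,"wy":0,"wz":0},{"jaw":0.0,"x":-0.211,"y":0.337,"z":-0.03,"wx":0,"wy":0,"wz":0},{"jaw":0.0,"x":-0.211,"y":0.337,"z":-0.08,"wx":0,"wy":0,"wz":0},{"jaw":0.0,"x":-0.211,"y":0.337,"z":-0.12,"wx":0,"wy":0,"wz":0},{"jaw":0.0,"x":-0.211,"y":0.337,"z":-0.15,"wx":0,"wy":0,"wz":0},{"jaw":0.0,"x":-0.211,"y":0.337,"z":-0.166,"wx":0,"wy":0,"wz":0},{"jaw":0.0,"x":-0.211,"y":0.337,"z":-0.166,"wx":0,"wy":0,"wz":0}]' 30
```

```text
time_s: 31.48
eef_pos: [0.4015, 0.0012, 0.0651]
orientation: [-0.002, -3.137, 0.001]
ft_force: [0.3, 0.3, -0.1]
gripper_width: 0.0002
gripper_force: 0.0
```

```bash
python3 -m jog '[{"jaw":0.0,"x":0.01,"y":0,"z":0,"wx":0,"wy":0,"wz":0},{"jaw":0.0,"x":0.02,"y":0,"z":0,"wx":0,"wy":0,"wz":0},{"jaw":0.0,"x":0.03,"y":0,"z":0,"wx":0,"wy":0,"wz":0},{"jaw":0.0,"x":0.04,"y":0,"z":0,"wx":0,"wy":0,"wz":0},{"jaw":0.0,"x":0.052,"y":0,"z":0,"wx":0,"wy":0,"wz":0},{"jaw":0.0,"x":0.064,"y":0,"z":0,"wx":0,"wy":0,"wz":0},{"jaw":0.0,"x":0.076,"y":0,"z":0,"wx":0,"wy":0,"wz":0},{"jaw":0.0,"x":0.088,"y":0,"z":0,"wx":0,"wy":0,"wz":0},{"jaw":0.0,"x":0.1,"y":0,"z":0,"wx":0,"wy":0,"wz":0},{"jaw":0.0,"x":0.112,"y":0,"z":0,"wx":0,"wy":0,"wz":0},{"jaw":0.0,"x":0.12,"y":0,"z":0,"wx":0,"wy":0,"wz":0},{"jaw":0.0,"x":0.126,"y":0,"z":0,"wx":0,"wy":0,"wz":0}]' 30
python3 -m jog '[{"jaw":0.0,"x":0.003,"y":0,"z":0,"wx":0,"wy":0,"wz":0},{"jaw":0.0,"x":0.006,"y":0,"z":0,"wx":0,"wy":0,"wz":0},{"jaw":0.0,"x":0.009,"y":0,"z":0,"wx":0,"wy":0,"wz":0}]' 30
```

```text
time_s: 32.98
eef_pos: [0.5304, 0.002, 0.0663]
orientation: [-0.001, -3.141, -0.0]
ft_force: [-2.0, 0.6, 1.0]
gripper_width: 0.0002
gripper_force: 0.9
time_s: 33.35
eef_pos: [0.5389, 0.0021, 0.0664]
orientation: [-0.0, -3.141, -0.0]
ft_force: [-1.5, -0.1, -0.2]
gripper_width: 0.0002
gripper_force: 0.8
```

Still about 2 N of sliding friction, so it isn't at the stop yet. I'll continue gently.

```bash
python3 -m jog '[{"jaw":0.0,"x":0.003,"y":0,"z":0,"wx":0,"wy":0,"wz":0},{"jaw":0.0,"x":0.006,"y":0,"z":0,"wx":0,"wy":0,"wz":0},{"jaw":0.0,"x":0.006,"y":0,"z":0,"wx":0,"wy":0,"wz":0}]' 30
python3 -m jog '[{"jaw":0.0,"x":0.003,"y":0,"z":0,"wx":0,"wy":0,"wz":0},{"jaw":0.0,"x":0.005,"y":0,"z":0,"wx":0,"wy":0,"wz":0},{"jaw":0.0,"x":0.005,"y":0,"z":0,"wx":0,"wy":0,"wz":0}]' 30
```

```text
time_s: 33.72
eef_pos: [0.5435, 0.0021, 0.0661]
orientation: [-0.0, -3.138, 0.0]
ft_force: [-4.1, 1.1, 3.1]
gripper_width: -0.0
gripper_force: 2.5
time_s: 34.1
eef_pos: [0.5436, 0.0019, 0.0653]
orientation: [-0.001, -3.128, 0.002]
ft_force: [-13.1, 1.8, 9.3]
gripper_width: -0.0
gripper_force: 7.0
```

The drawer is against its stop. I'll back off and fetch the white cup.

```bash
python3 -m jog '[{"jaw":0.0,"x":-0.03,"y":0,"z":0,"wx":0,"wy":0,"wz":0},{"jaw":0.0,"x":-0.05,"y":0,"z":0.03,"wx":0,"wy":0,"wz":0},{"jaw":0.03,"x":-0.05,"y":0,"z":0.09,"wx":0,"wy":0,"wz":0},{"jaw":0.085,"x":0.0375,"y":0.343,"z":0.1,"wx":0,"wy":0,"wz":0},{"jaw":0.085,"x":0.0375,"y":0.343,"z":0.1,"wx":0,"wy":0,"wz":0},{"jaw":0.085,"x":0.0375,"y":0.343,"z":0.1,"wx":0,"wy":0,"wz":0},{"jaw":0.085,"x":0.0375,"y":0.343,"z":0.1,"wx":0,"wy":0,"wz":0},{"jaw":0.085,"x":0.0375,"y":0.343,"z":0.1,"wx":0,"wy":0,"wz":0},{"jaw":0.085,"x":0.0375,"y":0.343,"z":0.1,"wx":0,"wy":0,"wz":0},{"jaw":0.085,"x":0.0375,"y":0.343,"z":0.1,"wx":0,"wy":0,"wz":0},{"jaw":0.085,"x":0.0375,"y":0.343,"z":0.1,"wx":0,"wy":0,"wz":0}]' 30
```

```text
time_s: 35.48
eef_pos: [0.5883, 0.3439, 0.1661]
orientation: [0.002, 3.141, -0.002]
ft_force: [0.2, 0.0, 0.6]
gripper_width: 0.0849
gripper_force: 0.0
```

```bash
python3 -m jog '[{"jaw":0.085,"x":-0.002,"y":0.001,"z":-0.04,"wx":0,"wy":0,"wz":0},{"jaw":0.085,"x":-0.002,"y":0.001,"z":-0.09,"wx":0,"wy":0,"wz":0},{"jaw":0.085,"x":-0.002,"y":0.001,"z":-0.12,"wx":0,"wy":0,"wz":0},{"jaw":0.085,"x":-0.002,"y":0.001,"z":-0.1395,"wx":0,"wy":0,"wz":0},{"jaw":0.085,"x":-0.002,"y":0.001,"z":-0.1395,"wx":0,"wy":0,"wz":0},{"jaw":0.05,"x":-0.002,"y":0.001,"z":-0.1395,"wx":0,"wy":0,"wz":0},{"jaw":0.05,"x":-0.002,"y":0.001,"z":-0.1395,"wx":0,"wy":0,"wz":0},{"jaw":0.05,"x":-0.002,"y":0.001,"z":-0.1395,"wx":0,"wy":0,"wz":0},{"jaw":0.05,"x":-0.002,"y":0.001,"z":-0.1395,"wx":0,"wy":0,"wz":0},{"jaw":0.05,"x":-0.002,"y":0.001,"z":-0.1395,"wx":0,"wy":0,"wz":0},{"jaw":0.05,"x":-0.002,"y":0.001,"z":-0.1395,"wx":0,"wy":0,"wz":0}]' 30
```

```text
time_s: 36.85
eef_pos: [0.587, 0.3464, 0.0291]
orientation: [0.001, 3.138, 0.002]
ft_force: [0.0, -1.3, 6.8]
gripper_width: 0.0611
gripper_force: 32.2
```

```bash
python3 -m jog '[{"jaw":0.05,"x":0,"y":0,"z":0.02,"wx":0,"wy":0,"wz":0},{"jaw":0.05,"x":0,"y":0,"z":0.06,"wx":0,"wy":0,"wz":0},{"jaw":0.05,"x":-0.01,"y":-0.01,"z":0.1,"wx":0,"wy":0,"wz":0},{"jaw":0.05,"x":-0.04,"y":-0.04,"z":0.1,"wx":0,"wy":0,"wz":0},{"jaw":0.05,"x":-0.07,"y":-0.08,"z":0.1,"wx":0,"wy":0,"wz":0},{"jaw":0.05,"x":-0.1,"y":-0.13,"z":0.1,"wx":0,"wy":0,"wz":0},{"jaw":0.05,"x":-0.12,"y":-0.18,"z":0.1,"wx":0,"wy":0,"wz":0},{"jaw":0.05,"x":-0.1235,"y":-0.23,"z":0.1,"wx":0,"wy":0,"wz":0},{"jaw":0.05,"x":-0.1235,"y":-0.265,"z":0.08,"wx":0,"wy":0,"wz":0},{"jaw":0.05,"x":-0.1235,"y":-0.265,"z":0.05,"wx":0,"wy":0,"wz":0},{"jaw":0.05,"x":-0.1235,"y":-0.265,"z":0.025,"wx":0,"wy":0,"wz":0},{"jaw":0.05,"x":-0.1235,"y":-0.265,"z":0.025,"wx":0,"wy":0,"wz":0}]' 30
python3 -m jog '[{"jaw":0.05,"x":0,"y":0,"z":-0.012,"wx":0,"wy":0,"wz":0},{"jaw":0.05,"x":0,"y":0,"z":-0.018,"wx":0,"wy":0,"wz":0},{"jaw":0.05,"x":0,"y":0,"z":-0.02,"wx":0,"wy":0,"wz":0},{"jaw":0.05,"x":0,"y":0,"z":-0.02,"wx":0,"wy":0,"wz":0}]' 30
```

```text
time_s: 38.35
eef_pos: [0.4605, 0.081, 0.0512]
orientation: [0.0, -3.139, 0.0]
ft_force: [0.0, 0.2, -2.2]
gripper_width: 0.0607
gripper_force: 33.3
time_s: 38.85
eef_pos: [0.4621, 0.0811, 0.0319]
orientation: [0.0, 3.141, 0.0]
ft_force: [-0.4, 0.2, -1.0]
gripper_width: 0.0606
gripper_force: 33.3
```

```bash
python3 -m jog '[{"jaw":0.05,"x":0,"y":0,"z":-0.001,"wx":0,"wy":0,"wz":0},{"jaw":0.05,"x":0,"y":0,"z":-0.0015,"wx":0,"wy":0,"wz":0},{"jaw":0.085,"x":0,"y":0,"z":-0.0015,"wx":0,"wy":0,"wz":0},{"jaw":0.085,"x":0,"y":0,"z":-0.0015,"wx":0,"wy":0,"wz":0},{"jaw":0.085,"x":0,"y":0,"z":-0.0015,"wx":0,"wy":0,"wz":0},{"jaw":0.085,"x":0,"y":0,"z":0.01,"wx":0,"wy":0,"wz":0},{"jaw":0.085,"x":0,"y":0,"z":0.05,"wx":0,"wy":0,"wz":0},{"jaw":0.085,"x":0,"y":0,"z":0.11,"wx":0,"wy":0,"wz":0},{"jaw":0.085,"x":0,"y":0,"z":0.13,"wx":0,"wy":0,"wz":0}]' 30
python3 -m jog '[{"jaw":0.085,"x":-0.023,"y":0.257,"z":0,"wx":0,"wy":0,"wz":0},{"jaw":0.085,"x":-0.023,"y":0.257,"z":0,"wx":0,"wy":0,"wz":0},{"jaw":0.085,"x":-0.023,"y":0.257,"z":0,"wx":0,"wy":0,"wz":0},{"jaw":0.085,"x":-0.023,"y":0.257,"z":0,"wx":0,"wy":0,"wz":0},{"jaw":0.085,"x":-0.023,"y":0.257,"z":0,"wx":0,"wy":0,"wz":0},{"jaw":0.085,"x":-0.023,"y":0.257,"z":0,"wx":0,"wy":0,"wz":0},{"jaw":0.085,"x":-0.023,"y":0.257,"z":0,"wx":0,"wy":0,"wz":0},{"jaw":0.085,"x":-0.023,"y":0.257,"z":0,"wx":0,"wy":0,"wz":0}]' 30
```

```text
time_s: 39.98
eef_pos: [0.4642, 0.0818, 0.1663]
orientation: [0.0, 3.134, 0.002]
ft_force: [0.4, -0.7, -0.8]
gripper_width: 0.0853
gripper_force: 0.0
time_s: 40.98
eef_pos: [0.4397, 0.3362, 0.1619]
orientation: [0.005, 3.141, -0.001]
ft_force: [-0.0, -0.4, -0.5]
gripper_width: 0.0852
gripper_force: 0.0
```

```bash
python3 -m jog '[{"jaw":0.085,"x":0,"y":0.001,"z":-0.04,"wx":0,"wy":0,"wz":0},{"jaw":0.085,"x":0,"y":0.001,"z":-0.09,"wx":0,"wy":0,"wz":0},{"jaw":0.085,"x":0,"y":0.001,"z":-0.12,"wx":0,"wy":0,"wz":0},{"jaw":0.085,"x":0,"y":0.001,"z":-0.134,"wx":0,"wy":0,"wz":0},{"jaw":0.085,"x":0,"y":0.001,"z":-0.134,"wx":0,"wy":0,"wz":0},{"jaw":0.05,"x":0,"y":0.001,"z":-0.134,"wx":0,"wy":0,"wz":0},{"jaw":0.05,"x":0,"y":0.001,"z":-0.134,"wx":0,"wy":0,"wz":0},{"jaw":0.05,"x":0,"y":0.001,"z":-0.134,"wx":0,"wy":0,"wz":0},{"jaw":0.05,"x":0,"y":0.001,"z":-0.134,"wx":0,"wy":0,"wz":0},{"jaw":0.05,"x":0,"y":0.001,"z":-0.134,"wx":0,"wy":0,"wz":0},{"jaw":0.05,"x":0,"y":0.001,"z":-0.134,"wx":0,"wy":0,"wz":0}]' 30
```

```text
time_s: 42.35
eef_pos: [0.4402, 0.3397, 0.0297]
orientation: [0.001, 3.139, 0.002]
ft_force: [-0.4, -1.7, 6.5]
gripper_width: 0.0605
gripper_force: 32.0
```

```bash
python3 -m jog '[{"jaw":0.05,"x":0,"y":0,"z":0.02,"wx":0,"wy":0,"wz":0},{"jaw":0.05,"x":0,"y":0,"z":0.06,"wx":0,"wy":0,"wz":0},{"jaw":0.05,"x":0,"y":-0.01,"z":0.1,"wx":0,"wy":0,"wz":0},{"jaw":0.05,"x":0.005,"y":-0.04,"z":0.12,"wx":0,"wy":0,"wz":0},{"jaw":0.05,"x":0.01,"y":-0.09,"z":0.12,"wx":0,"wy":0,"wz":0},{"jaw":0.05,"x":0.015,"y":-0.14,"z":0.12,"wx":0,"wy":0,"wz":0},{"jaw":0.05,"x":0.0215,"y":-0.19,"z":0.12,"wx":0,"wy":0,"wz":0},{"jaw":0.05,"x":0.0215,"y":-0.24,"z":0.12,"wx":0,"wy":0,"wz":0},{"jaw":0.05,"x":0.0215,"y":-0.29,"z":0.12,"wx":0,"wy":0,"wz":0},{"jaw":0.05,"x":0.0215,"y":-0.34,"z":0.12,"wx":0,"wy":0,"wz":0},{"jaw":0.05,"x":0.0215,"y":-0.39,"z":0.12,"wx":0,"wy":0,"wz":0},{"jaw":0.05,"x":0.0215,"y":-0.4215,"z":0.11,"wx":0,"wy":0,"wz":0}]' 30
python3 -m jog '[{"jaw":0.05,"x":0,"y":0,"z":-0.03,"wx":0,"wy":0,"wz":0},{"jaw":0.05,"x":0,"y":0,"z":-0.06,"wx":0,"wy":0,"wz":0},{"jaw":0.05,"x":0,"y":0,"z":-0.085,"wx":0,"wy":0,"wz":0},{"jaw":0.05,"x":0,"y":0,"z":-0.098,"wx":0,"wy":0,"wz":0},{"jaw":0.05,"x":0,"y":0,"z":-0.104,"wx":0,"wy":0,"wz":0},{"jaw":0.05,"x":0,"y":0,"z":-0.105,"wx":0,"wy":0,"wz":0},{"jaw":0.05,"x":0,"y":0,"z":-0.105,"wx":0,"wy":0,"wz":0}]' 30
```

```text
time_s: 43.85
eef_pos: [0.4609, -0.0852, 0.1389]
orientation: [0.005, 3.139, -0.002]
ft_force: [-0.2, 0.1, -1.2]
gripper_width: 0.0609
gripper_force: 33.0
time_s: 44.72
eef_pos: [0.4612, -0.0825, 0.0336]
orientation: [0.0, 3.14, -0.0]
ft_force: [0.3, 0.2, -0.3]
gripper_width: 0.0609
gripper_force: 33.0
```

```bash
python3 -m jog '[{"jaw":0.05,"x":0,"y":0,"z":-0.001,"wx":0,"wy":0,"wz":0},{"jaw":0.05,"x":0,"y":0,"z":-0.002,"wx":0,"wy":0,"wz":0},{"jaw":0.085,"x":0,"y":0,"z":-0.002,"wx":0,"wy":0,"wz":0},{"jaw":0.085,"x":0,"y":0,"z":-0.002,"wx":0,"wy":0,"wz":0},{"jaw":0.085,"x":0,"y":0,"z":-0.002,"wx":0,"wy":0,"wz":0},{"jaw":0.085,"x":0,"y":0,"z":0.01,"wx":0,"wy":0,"wz":0},{"jaw":0.085,"x":0,"y":0,"z":0.05,"wx":0,"wy":0,"wz":0},{"jaw":0.085,"x":0,"y":0,"z":0.11,"wx":0,"wy":0,"wz":0},{"jaw":0.085,"x":0.01,"y":0.02,"z":0.17,"wx":0,"wy":0,"wz":0},{"jaw":0.085,"x":0.05,"y":0.06,"z":0.2,"wx":0,"wy":0,"wz":0},{"jaw":0.085,"x":0.08,"y":0.08,"z":0.2,"wx":0,"wy":0,"wz":0},{"jaw":0.085,"x":0.08,"y":0.08,"z":0.2,"wx":0,"wy":0,"wz":0}]' 30
python3 -m jog '[{"jaw":0.085,"x":0,"y":0,"z":0,"wx":0,"wy":0,"wz":0},{"jaw":0.085,"x":0,"y":0,"z":0,"wx":0,"wy":0,"wz":0}]' 30
python3 - <<'E'
from h import *
import pickle
c=cam("wrist"); pickle.dump(c,open("w12.pkl","wb")); im=c["color"][0:330,100:540]
cv2.imwrite("pics/w12.png",cv2.resize(im,(800,600),interpolation=cv2.INTER_CUBIC))
E
```

```text
time_s: 46.22
eef_pos: [0.5423, 0.0003, 0.2342]
orientation: [-0.006, 3.139, 0.003]
ft_force: [0.1, -0.1, 0.3]
gripper_width: 0.0853
gripper_force: 0.0
time_s: 46.48
eef_pos: [0.5394, -0.0037, 0.2326]
orientation: [-0.003, -3.14, 0.001]
ft_force: [-0.6, -0.0, -0.7]
gripper_width: 0.0851
gripper_force: 0.0
```

View pics/w12.png

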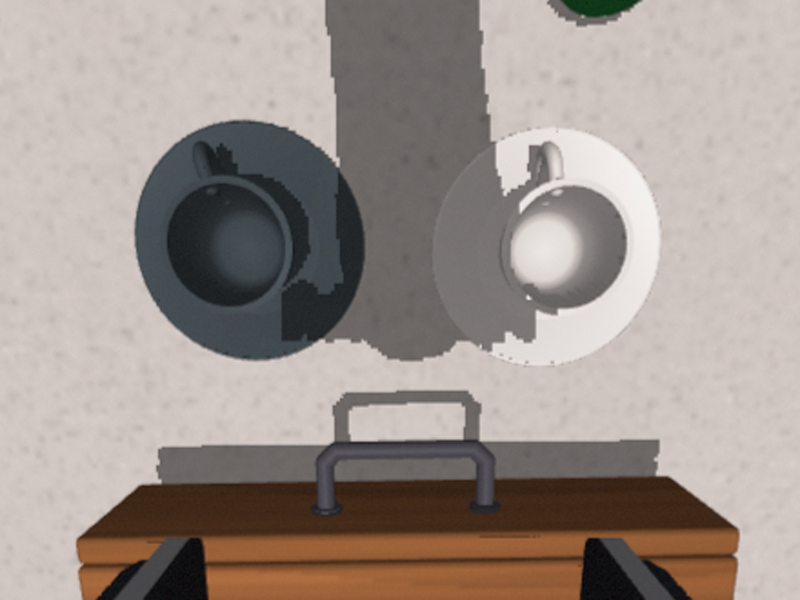

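Both cups stand upright on their saucers (blue rim centre (228,241), saucer (249,240); white rim (566,246), saucer (547,246)) and the drawer front sits flush. I'll check the offsets with heights taken into account.

Run:
```python
from h import *
import pickle
c=pickle.load(open("w12.pkl","rb")); k=.55
P=lambda l,r_,t,b,z:(px2w(c,100+l*k,(t+b)/2*k,z)+px2w(c,100+r_*k,(t+b)/2*k,z))[1]/2
X=lambda m,t,b,z:(px2w(c,100+m*k,t*k,z)+px2w(c,100+m*k,b*k,z))[0]/2
for n,s,q in[("blue",(135,364,120,361),(164,293,174,308)),("white",(433,661,126,366),(500,632,180,313))]:
    a=np.array([X((s[0]+s[1])/2,s[2],s[3],.014),P(*s,.014)]);b=np.array([X((q[0]+q[1])/2,q[2],q[3],.0615),P(*q,.0615)])
    print(n,a,b,b-a)
print(px2w(c,100+400*k,551*k,.107)[:2])
s=r.get_state();print(s["time_s"],s["ft_force"])
```

```text
blue [ 0.46152781 -0.08159575] [ 0.461379   -0.08117909] [-0.00014881  0.00041666]
white [0.46473885 0.08041926] [0.46420634 0.07836787] [-0.00053251 -0.00205139]
[ 5.98721057e-01 -5.42005755e-04]
46.525 [ 0.04199561 -1.18371056 -0.12124626]
```

Both cups are within about 2 mm of centre, so I'm handing the job in.

```bash
python3 -c "
from workcell import r
print(r.job_done())"
```

```text
the job is handed in; nothing more can be done
None
```

The job is handed in at about 46 s of the 141 s allowed: both cups are back upright within about 2 mm of their saucers' centres, the dosing cup is within about 3 mm of the middle of the weighing plate, and the drawer is shut against its stop with the leveller left inside; no verdict came back, so these are my own camera measurements.

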